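Load a stage-top incubation chamber: ring, dish, cartridges, lid

ROBOT

A 6-joint arm with a two-finger parallel gripper is mounted at the origin on a cart in front of the work surface, level with it; the furniture and walls round the work are solid. World frame = base frame: x ahead of the robot, y to its left, z up, the work surface at z = 0. Lengths are in mm, angles in rad, forces in N, time in s.
With the tool pointing down it reaches from about 350 to 975 mm from the base axis. Payload 7.1 kg.
Tool frame: the origin (TCP) lies midway between the tips of the shut fingers; the grasp point (between the pads) lies 19 mm behind it (ctrl.grip_depth is the distance from the TCP to the grasp point, in mm); z points along the fingers, y is the line along which they close (so a half turn about z gives the same grasp; the last joint's range is limited). The gripper opens to 88 mm and grips with 3 to 60 N. Pads are 20 mm wide; open, the fingers measure 115 mm over their backs; the gripper's body (75 mm by 178 mm) begins 61 mm behind the grasp point.
Start: joints at [1.33, 0.423, 1.63, -0, 1.089, -0.019], TCP at [137.46, 609.68, 222.675] pointing down, gripper open.
Joint ranges: [-3, 3], [-0.9, 2.11], [0.09, 2.58], [-1.31, 4.45], [0.11, 2.69], [-2.54, 2.54]. Speed limits (rad/s): [2.39, 2.39, 3.01, 3.14, 3.14, 3.14].

INTERFACE

Orientations are given as a rotation vector (axis times angle).
In Python, from workcell import ctrl, cams gives the robot as it stands.
- The arm moves only by the tool move_arm, never from a script. Its argument "steps" is a list of rows, each a list of 3 entries, a list of its own where there are three numbers: the shift along the tool's x, y, z in units of 25 mm (1.0 is 25 mm), then the turn about the tool's z in units of 5 degrees (1.0 is 5 degrees), then the closure, from 0 (fully open) to 1 (shut). A call has 1 to 20 rows; each row shifts and turns the commanded pose from where the row before left it, along the tool's axes as they then stand; what a row does not reach is not made up. A row lasts 1/12 s, in which the tool goes at most 41.7 mm and 7.16 degrees, less where a joint would pass 70% of its speed; a pose out of reach is approached as far as the arm can. A call is refused whole if a number of a shift passes 1 or a number of a turn 1, either way. A call with a gripper value outside its range is refused whole. The fingers move at their own pace and stop on an object; the grip force is fixed at half the most. Time passes only in rows, so rows that do not move let the fingers close. It gives the time, the measured TCP pose, the force, the opening and the grip force at its end, in the units of the state.
- ctrl.get_obs(): the state, without advancing time (a new reading comes with each control period).
- cams.get_image(name): name is "scene" or "top" or "wrist"; returns a dict with "image" (420x560x3 uint8, red, green, blue), "camera_matrix" (3x3 intrinsics, pixels), "xyz" and "rotation" of the camera in the world; the wrist camera has in their place "mount" (4x4, takes a point from camera to tool coordinates, whose origin is the TCP and whose axes are the flange's). Camera axes: x right, y down, z forward; pixel columns grow to the right and rows downward; lengths in mm; the calibration is good to about 2 mm. A picture is of the moment at which its call begins: read the wrist's pose just before it. There is no depth.
- ctrl.close_job(): hands the job in; it is judged then, once.
Trained networks look in the newest picture that a camera, given by its name, has taken for a name from the list of things; names that differ only in an ending like _2 or _b are one class to them, and where a whole thing is asked for, a point or a joint stands for the part that bears it (a point fixed in the world has none). Each returns a list of dicts, best first, with "p" (0 to 1); they miss things now and then, are a little off and sometimes report something else, mostly with a low value. They report only what shows in the picture. A call takes as long as a camera call. They do not tell look-alikes from the thing itself.
- cams.boxes_of(camera, thing): "rect" ([centre column, centre row, width, height] in pixels, round what is visible of it).
- cams.cut_out(camera, thing): "pixels" (420x560 bool, what is visible of it) and "rect" ([centre column, centre row, width, height] in pixels, round what is visible of it).
The state is a dict: "t": time; "qpos": joint angles; "qvel": joint speeds; "joint_torque": joint torques, N m; "ee_pos": TCP position; "orientation": TCP orientation; "ft_force": force on the tool from outside, world axes, zero at the start; "moment": the same for the moment, N m; "width": finger opening in mm; "grasp_force": force on a finger pad.
Only numpy, scipy, OpenCV 4.12 (cv2) and the standard library are available. Lean on these libraries where they do the work, as an engineer would, in place of code of your own. Each camera call takes 0.05 s, during which the arm holds its last target. There are 200 camera calls.

TASK

Load the incubation chamber for the small culture dish: first seat the adapter ring that fits the dish flat in the round opening of the chamber base, then set the dish in that ring, keeping it level, and lay one humidity cartridge in the slot on each side of it. Last of all put the lid on so that it sits down squarely over the deck; leave the other ring where it lies.

Things in the scene. Friction and masses are not known exactly. Their poses are not given: they have to be found in the camera images.
- chamber: Fixed chamber base: dark slab 150 (its x) x 98 (y) x 16 mm high, on it, centred, a bright deck 129 x 76 x 4 mm (deck top 20 mm above the table) with a round opening in the middle and a slot each side. Origin: centre of the underside, z up. The lid's skirt goes round the outside of the deck down onto the slab's top at z = 16 mm. A half turn about z changes nothing.
- opening (a point): Centre of the round opening of the deck, at the height of its floor: a ledge 16 mm above the base's origin. Opening 64 mm across, 4 mm deep; a 46 mm hole goes on down through the middle of the ledge. The adapter ring lies on the ledge.
- slot_a (a point): Centre of the floor of one slot: 22 (base's x) x 54 (base's y) mm, 4 mm deep, at x = +48, y = 0, z = 16 mm of the base.
- slot_b (a point): Centre of the floor of the other slot, the same size, at x = -48, y = 0, z = 16 mm of the base.
- lid: Dark grey lid, a box open below: 143 (its x) x 90 (y) x 30 mm, walls 3 mm (inside 137 x 84, 26 mm deep: 4 mm play round the deck). On top in the middle a black bar handle 70 mm long (along x), 10 mm wide (y), from 44 to 54 mm above the origin, on two posts. About 0.26 kg. Origin: centre of the skirt's lower edge, z up. Either way round is right.
- narrow_ring: Adapter ring with the narrow bore (thick wall), dark grey aluminium: outside diameter 60 mm, 12 mm high, bore 40 mm across, lower outer edge bevelled. An inner lip (hole 24 mm), its top 3 mm above the underside, carries the dish. It fits the 36 mm dish. Mass about 60 g. Origin: centre of the underside, z up.
- wide_ring: Adapter ring with the wide bore for a larger dish, thin-walled, dark grey aluminium: the same outside (60 mm diameter, 12 mm high), bore 52 mm, inner lip with a 36 mm hole. Not used. Origin: centre of the underside, z up.
- dish: Closed culture dish, upright: 36 mm diameter, 16 mm high, black wall, grey frosted lid fixed on, bevelled foot (29 mm across at the bottom). Mass about 30 g. Origin: centre of the underside, z up. Seated in the ring it stands on the ring's lip and rises 7 mm above the ring.
- cartridge_a: Humidity cartridge, a closed grey steel box 18 (its x) x 50 (its y) x 16 mm high with small holes in the top and rounded lower edges. Mass about 60 g. Origin: centre of the underside, z up. The two cartridges are alike and either may go in either slot, either way round, its length along the slot.
- cartridge_b: The other humidity cartridge, the same as cartridge_a: 18 (x) x 50 (y) x 16 mm, origin at the centre of the underside, z up. Small parts may lie behind or to the right of the black equipment stack on the cart (about 310 x 350 mm, 200 mm high), beside a small display 70 mm high: carry them over it.
There are look-alikes about, which are no part of the job. Leave any blue look-alike of the dish alone.

How it is judged:
By the outcome, as a careful person would: the job done as asked, in the order asked, and still so for the second after the job is handed in, with the robot touching nothing.
It also fails if it takes over 134 s, if anything falls off the work surface, if the arm or the gripper's body presses on something with over 40 N, if the wrist force passes 120 N, or if a joint passes its speed limit or range.

## Working session

There is one attempt and no reset: what is moved stays moved. The work goes in short steps, Python scripts to look and compute and a tool call to move; the robot and the scene stay as the last step left them, time stands still between calls to the robot, and variables do not carry over. Pictures are saved under pics/ and viewed, at most 14 in all, crops included, and the job is handed in when it is done.

Besides the shell and the picture viewer there is one more tool, called after "Emit:" as name([rows], argument=value, ...), one row to a line, values as JSON. move_arm: Moves the arm, as the interface text tells. Its arguments: {"type":"object","properties":{"steps":{"type":"array"}},"required":["steps"]}

```bash
ls; mkdir -p pics
cat > h.py <<'E'
import numpy as np, cv2
from scipy.spatial.transform import Rotation as R
from workcell import ctrl, cams
def cam(name):
    o=ctrl.get_obs(); d=cams.get_image(name)
    if name=="wrist":
        Rt=R.from_rotvec(o["orientation"]).as_matrix(); M=np.array(d["mount"])
        d["rotation"]=Rt@M[:3,:3]; d["xyz"]=np.array(o["ee_pos"])+Rt@M[:3,3]
    d["rotation"]=np.array(d["rotation"]); d["xyz"]=np.array(d["xyz"])
    if d["rotation"].shape!=(3,3): d["rotation"]=R.from_rotvec(d["rotation"]).as_matrix()
    return d
def px2w(d,uv,z):
    uv=np.atleast_2d(np.array(uv,float)); K=np.array(d["camera_matrix"])
    r=np.c_[uv,np.ones(len(uv))]@np.linalg.inv(K).T@d["rotation"].T
    return d["xyz"]+r*((z-d["xyz"][2])/r[:,2])[:,None]
def w2px(d,P):
    p=(np.atleast_2d(P)-d["xyz"])@d["rotation"]; q=p@np.array(d["camera_matrix"]).T
    return q[:,:2]/q[:,2:]
def save(d,fn,crop=None,s=1):
    im=d["image"][:,:,::-1]
    if crop: a,b,c,e=crop; im=im[b:e,a:c]
    cv2.imwrite("pics/"+fn,cv2.resize(im,None,fx=s,fy=s,interpolation=cv2.INTER_CUBIC))
E
python3 - <<'E'
from h import *
print(ctrl.get_obs())
ims=[]
for n in ["top","scene"]:
    d=cam(n); print(n,d["xyz"].round(),d["rotation"].round(2).tolist(),np.array(d["camera_matrix"]).round(1).tolist())
    save(d,n+"0.png",s=1.42)
    for t in ["chamber","lid","narrow_ring","wide_ring","dish","cartridge_a"]:
        for b in cams.boxes_of(n,t): print(t,round(b["p"],2),np.round(b["rect"]).tolist(),px2w(d,b["rect"][:2],10).round()[0,:2])
E
```

```text
pics
{'t': 0.0, 'qpos': array([ 1.33004273e+00,  4.23830975e-01,  1.63065900e+00,  4.31264747e-06,
        1.08859345e+00, -1.90025817e-02]), 'qvel': array([-9.69901526e-04, -4.69784029e-04,  1.34545296e-03, -1.31404134e-03,
        1.20843800e-03, -6.17353034e-05]), 'joint_torque': array([ 7.57975831e-04, -5.44636595e+01, -2.73660654e+01,  6.43973169e-02,
        2.30050675e-02, -8.55357939e-05]), 'ee_pos': array([137.30835449, 609.17918076, 221.92003301]), 'orientation': array([-3.47593685e-01, -3.12210518e+00,  2.32104437e-03]), 'ft_force': array([0.3944199 , 0.01602715, 1.10474059]), 'moment': array([ 0.02930792, -0.00751858, -0.10628396]), 'grasp_force': 0.0, 'width': 87.73264155662322}
top [ 307.   87. 1310.] [[-0.01, -0.99, 0.16], [-1.0, 0.01, -0.0], [0.0, -0.16, -0.99]] [[506.5, 0.0, 276.8], [0.0, 506.5, 210.3], [0.0, 0.0, 1.0]]
chamber 0.73 [197.0, 195.0, 62.0, 46.0] [566. 291.]
chamber 0.6 [151.0, 240.0, 63.0, 47.0] [449. 409.]
lid 0.8 [150.0, 242.0, 62.0, 48.0] [445. 410.]
wide_ring 0.72 [429.0, 286.0, 26.0, 24.0] [ 326. -301.]
dish 0.49 [223.0, 151.0, 15.0, 18.0] [685. 224.]
dish 0.43 [252.0, 150.0, 19.0, 11.0] [686. 149.]
cartridge_a 0.68 [332.0, 151.0, 15.0, 15.0] [681. -63.]
cartridge_a 0.52 [288.0, 147.0, 15.0, 17.0] [693.  53.]
cartridge_a 0.29 [196.0, 194.0, 66.0, 48.0] [569. 294.]
scene [-184.  903.  602.] [[-0.75, -0.31, 0.58], [-0.66, 0.34, -0.67], [0.02, -0.89, -0.46]] [[413.2, 0.0, 271.5], [0.0, 413.2, 215.8], [0.0, 0.0, 1.0]]
wide_ring 0.54 [262.0, 284.0, 27.0, 12.0] [343. 315.]
wide_ring 0.42 [391.0, 205.0, 13.0, 9.0] [ 316. -293.]
dish 0.69 [197.0, 225.0, 10.0, 10.0] [679. 232.]
```

View pics/top0.png

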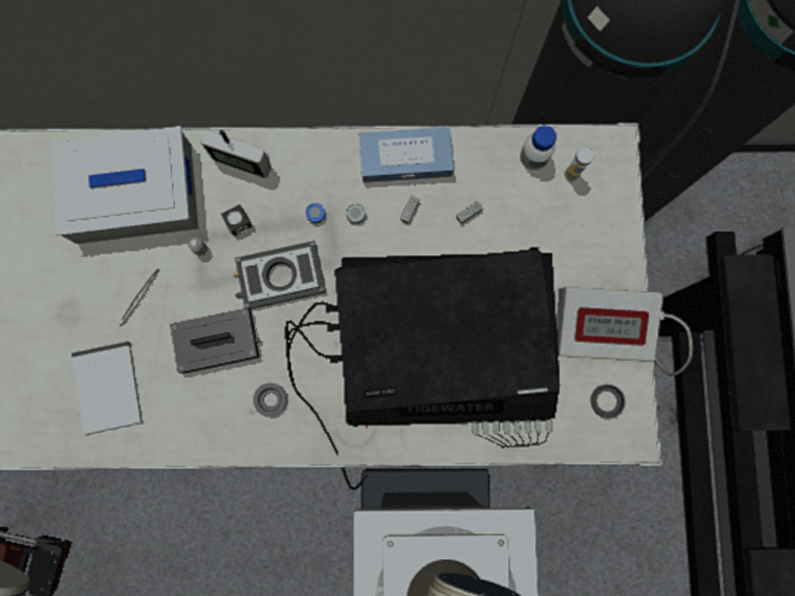

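View pics/scene0.png

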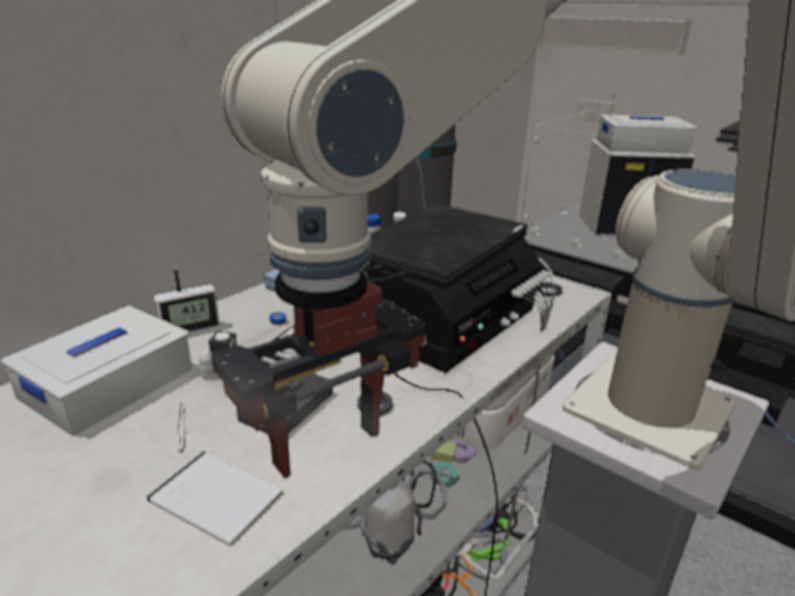

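The top view (×1.42) shows the chamber at about (280,272) with the opening in the middle. The lid is at (215,340), a thick-walled ring at (270,400) and a thin-walled ring at (607,400). A grey dish is at (356,213), a blue one at (316,213), a black block with a round top at (237,220) and a knob at (198,246). Two grey boxes with holes lie at (410,208) and (469,212). I'll take close crops.

Run:
```python
from h import *
d=cam("top")
a=d["image"][125:175,130:345,::-1]; b=d["image"][255:305,165:215,::-1]; c=d["image"][260:310,405:455,::-1];e=d["image"][165:270,110:240,::-1]
A=cv2.resize(a,None,fx=3.7,fy=3.7,interpolation=cv2.INTER_CUBIC)
B=cv2.resize(np.vstack([b,c]),None,fx=3.7,fy=3.7,interpolation=cv2.INTER_CUBIC)
E=cv2.resize(e,None,fx=3.5,fy=3.5,interpolation=cv2.INTER_CUBIC)
C=np.zeros((600,800,3),np.uint8); C[:A.shape[0],:A.shape[1]]=A
C[190:190+B.shape[0],:B.shape[1]]=B; C[190:190+E.shape[0],200:200+E.shape[1]]=E
cv2.imwrite("pics/crop1.png",C)
for n,uv,z in [("narrow",(190,282),12),("wide",(428,282),12),("dish",(251,150),16),("blue",(223,150),16),("c1",(289,147),16),("c2",(330.5,149.5),16),("cham",(197,191),20),("lid",(150,240),30)]:
    print(n,px2w(d,uv,z).round()[0])
```

```text
narrow [341. 305.  12.]
wide [ 336. -299.   12.]
dish [685. 150.  16.]
blue [685. 224.  16.]
c1 [692.  50.  16.]
c2 [684. -60.  16.]
cham [575. 290.  20.]
lid [447. 406.  30.]
```

View pics/crop1.png

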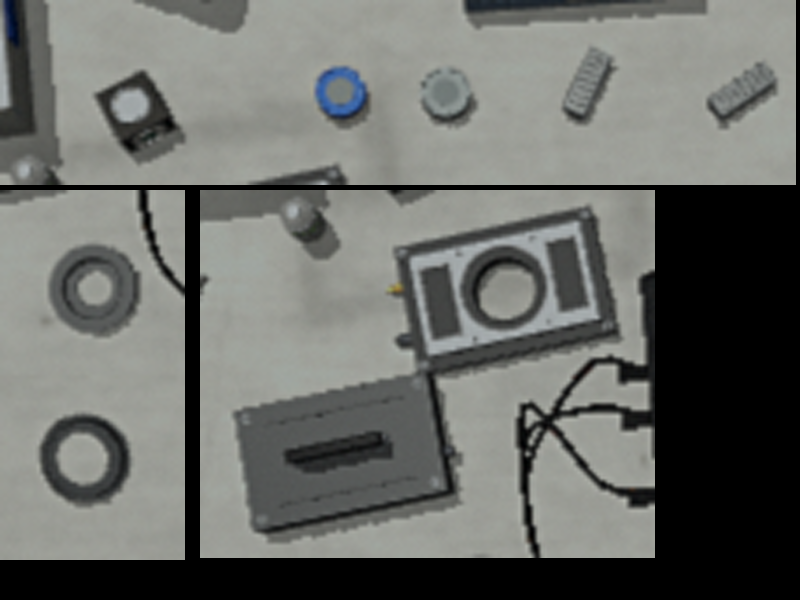

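```bash
cat >> h.py <<'E'
def tool():
    o=ctrl.get_obs(); Rt=R.from_rotvec(o["orientation"]).as_matrix(); p=np.array(o["ee_pos"])
    return o,p,Rt,np.degrees(np.arctan2(Rt[1,1],Rt[0,1]))
def plan(*T):
    """targets (x,y,z[,yaw of tool y]) -> successive moves in tool units, turn first then shift."""
    o,p,Rt,yaw=tool(); print("at",p.round(1),"yawY",round(yaw,2),"t",round(o["t"],2),"w",round(o["width"],1))
    th=yaw
    for t in T:
        t=list(t); dy=0
        if len(t)>3:
            dy=(t[3]-th+90)%180-90; th+=dy
        a=np.radians(th); y=np.array([np.cos(a),np.sin(a),0]); z=np.array([0,0,-1.]); x=np.cross(y,z)
        v=np.array(t[:3])-p; p=np.array(t[:3],float)
        print("  to",t,"turn units",round(-dy/5,2),"shift units x,y,z",(np.array([v@x,v@y,v@z])/25).round(2))
E
python3 - <<'E'
from h import *
d=cam("wrist"); M=np.array(d["mount"]); print(M.round(2).tolist(), np.array(d["camera_matrix"]).round(0).tolist())
t=cam("top")
for uv in [(240,180),(389,176),(243,298),(392,295),(240,192)]: print(uv,px2w(t,uv,200).round()[0])
plan((430,320,230),(341,305,230),(341,305,230,11.3))
E
```

```text
[[-0.0, -0.96, -0.29, 77.86], [1.0, -0.0, -0.0, 0.23], [-0.0, -0.29, 0.96, -161.94], [0.0, 0.0, 0.0, 1.0]] [[374.0, 0.0, 277.0], [0.0, 374.0, 207.0], [0.0, 0.0, 1.0]]
(240, 180) [562. 166. 200.]
(389, 176) [ 568. -169.  200.]
(243, 298) [301. 159. 200.]
(392, 295) [ 304. -163.  200.]
(240, 192) [534. 166. 200.]
at [137.5 609.7 222.7] yawY 77.29 t 0.85 w 87.8
  to [430, 320, 230] turn units 0.0 shift units x,y,z [-13.96  -8.73  -0.29]
  to [341, 305, 230] turn units 0.0 shift units x,y,z [ 3.34 -1.37  0.  ]
  to [341, 305, 230, 11.3] turn units 13.2 shift units x,y,z [0. 0. 0.]
```

Emit:
move_arm([
  [[-0.97, -0.43, 0], 0, 0],
  [[-0.97, -0.43, 0], 0, 0],
  [[-0.97, -0.43, 0], 0, 0],
  [[-0.97, -0.43, 0], 0, 0],
  [[-0.97, -0.43, 0], 0, 0],
  [[-0.97, -0.43, 0], 0, 0],
  [[-0.97, -0.43, 0], 0, 0],
  [[-0.97, -0.43, 0], 0, 0],
  [[-0.97, -0.43, 0], 0, 0],
  [[-0.97, -0.43, 0], 0, 0],
  [[-0.97, -0.43, 0], 0, 0],
  [[-0.97, -0.43, 0], 0, 0],
  [[-0.97, -0.43, 0], 0, 0],
  [[-0.97, -0.43, 0], 0, 0],
  [[-0.97, -0.43, 0], 0, 0],
  [[-0.97, -0.43, 0], 0, 0],
  [[-0.97, -0.43, 0], 0, 0],
  [[-0.97, -0.43, 0], 0, 0],
  [[-0.97, -0.43, 0], 0, 0],
  [[-0.97, -0.43, 0], 0, 0],
])

```text
t: 2.52
ee_pos: [564.3, 292.3, 222.7]
orientation: [0.348, 3.122, 0.0]
ft_force: [-0.0, 0.7, -1.0]
width: 87.7
grasp_force: 0.0
```

Emit:
move_arm([
  [[0, 0, 0], 0.94, 0],
  [[0, 0, 0], 0.94, 0],
  [[0, 0, 0], 0.94, 0],
  [[0, 0, 0], 0.94, 0],
  [[0, 0, 0], 0.94, 0],
  [[0, 0, 0], 0.94, 0],
  [[0, 0, 0], 0.94, 0],
  [[0, 0, 0], 0.94, 0],
  [[0, 0, 0], 0.94, 0],
  [[0, 0, 0], 0.94, 0],
  [[0, 0, 0], 0.94, 0],
  [[0, 0, 0], 0.94, 0],
  [[0, 0, 0], 0.94, 0],
  [[0, 0, 0], 0.94, 0],
  [[0, 0, 0], 0, 0],
  [[0, 0, 0], 0, 0],
])

```text
t: 3.85
ee_pos: [563.3, 293.3, 222.7]
orientation: [1.985, 2.435, -0.0]
ft_force: [-0.6, -0.5, -0.4]
width: 87.7
grasp_force: 0.0
```

Run:
```python
from h import *
d=cam("wrist"); save(d,"w1.png",s=1.42)
print(tool()[0]["qpos"].round(2))
plan((575,290,230))
print(w2px(d,[[575,290,20],[685,150,16],[447,406,30],[341,305,12]]).round())
for b in cams.boxes_of("wrist","dish"): print(b)
```

```text
[ 0.46  0.44  1.61 -0.    1.1   0.26]
at [563.3 293.2 222.7] yawY 11.64 t 3.9 w 88.1
  to [575, 290, 230] turn units 0.0 shift units x,y,z [-0.22  0.43 -0.29]
[[287. 184.]
 [357. 320.]
 [171.  29.]
 [ 55. 120.]]
{'rect': [380.6, 252.9, 35.6, 25.2], 'p': 0.58}
{'rect': [359.0, 312.4, 33.6, 33.5], 'p': 0.57}
```

View pics/w1.png

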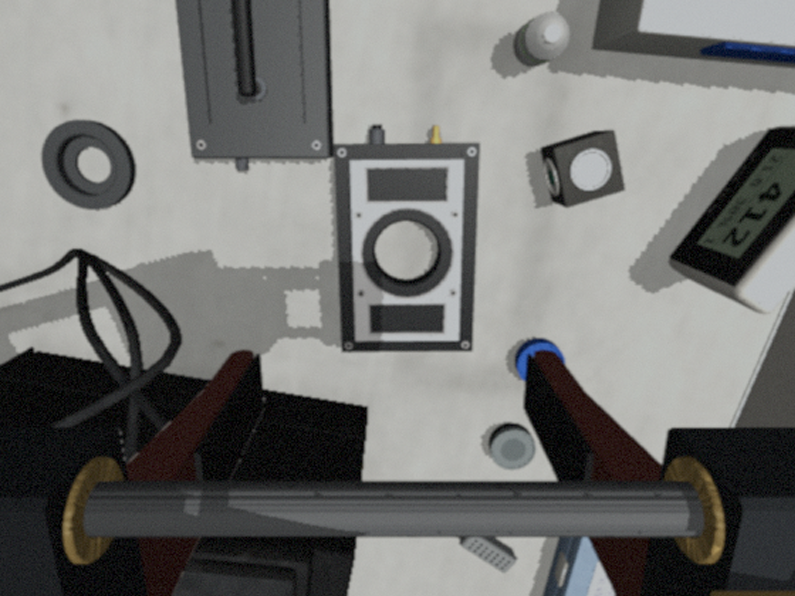

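View w1 shows the grey-topped, dark-walled dish at (512,446) next to the blue look-alike at (540,360). The chamber opening is at (407,250) and the thick-walled narrow ring at (88,163). I take the grey dish and the thick ring. Next I measure the chamber.

```bash
cat >> h.py <<'E'
def ortho(d,c,z,half=110,s=4):
    """top-down picture of plane z round c: pixel (i,j) -> world x = c0+(i-N/2)/s, y = c1+(j-N/2)/s (i column, j row)"""
    N=2*half*s; q=np.array([[0,0],[N,0],[N,N],[0,N]],np.float32)
    W=np.c_[c[0]+(q[:,0]-N/2)/s,c[1]+(q[:,1]-N/2)/s,np.full(4,z)]
    H=cv2.getPerspectiveTransform(w2px(d,W).astype(np.float32),q)
    return cv2.warpPerspective(d["image"],H,(N,N),flags=cv2.INTER_CUBIC), lambda p:np.array(c[:2])+(np.array(p)-N/2)/s
E
python3 - <<'E'
from h import *
d=cam("wrist")
o,f=ortho(d,(575,290),20); g=cv2.GaussianBlur(cv2.cvtColor(o,cv2.COLOR_RGB2GRAY),(5,5),0)
for th in (85,95,105,115):
    n,L,st,_=cv2.connectedComponentsWithStats((g>th).astype(np.uint8))
    for i in range(1,n):
        if 60000<st[i,4]<160000:
            cs,h=cv2.findContours((L==i).astype(np.uint8),cv2.RETR_CCOMP,cv2.CHAIN_APPROX_NONE)
            for k,c in enumerate(cs):
                if len(c)<300: continue
                r=cv2.minAreaRect(c); print(th,"outer" if h[0,k,3]<0 else "hole",f(r[0]).round(1),np.array(r[1])/4,round(r[2],1))
cv2.imwrite("pics/o.png",cv2.resize(o[:,:,::-1],(600,600)))
E
```

```text
85 outer [573.1 294.9] [ 79.25595093 131.96330261] 11.9
85 hole [563.1 341.7] [52.83832932 20.73386192] 11.8
85 hole [572.9 294.8] [61.81108856 61.93331146] 77.9
85 hole [582.5 248.3] [53.71741104 21.80151367] 12.5
95 outer [573.  294.7] [ 78.24539185 131.32699585] 12.0
95 hole [563.  341.7] [53.18399811 21.2552948 ] 11.9
95 hole [572.9 294.9] [62.20835876 62.3940773 ] 78.3
95 hole [582.5 248.3] [54.09703445 22.23537445] 12.5
105 outer [572.9 294.6] [ 77.77225494 130.74235535] 11.9
105 hole [563.  341.8] [53.59669113 21.69294739] 11.9
105 hole [573.  294.9] [62.61007309 62.85521317] 78.7
105 hole [582.5 248.2] [54.53089905 22.77770233] 12.5
115 outer [572.9 294.6] [ 77.48006439 130.43328857] 11.9
115 hole [563.  341.8] [53.92586899 22.07264137] 11.9
115 hole [573.  294.9] [63.00289154 63.2942276 ] 79.5
115 hole [582.3 248.3] [54.99688721 23.42286301] 13.0
```

View pics/o.png

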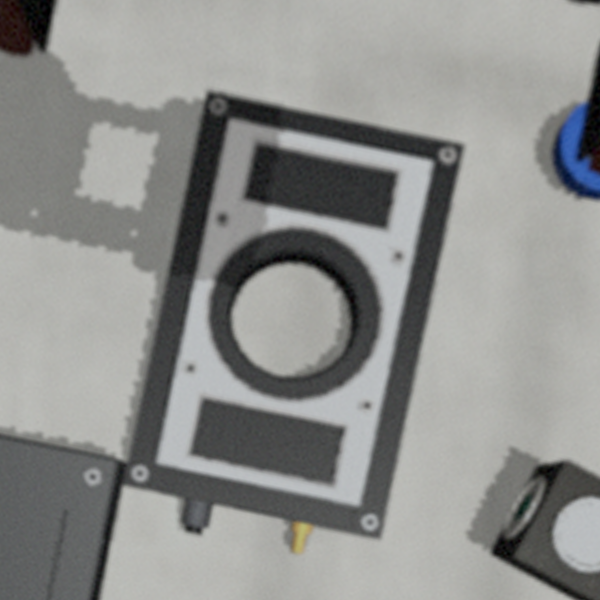

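The rectified view at (300,313) shows the chamber with its measured sizes matching the description: opening at (572.9,294.9), yaw of base y about 11.9°, slots at (563,341.7) and (582.5,248.3). I now look at the ring from the same relative pose.

Emit:
move_arm([
  [[0.21, -0.82, 0], 0, 0],
  [[0.21, -0.82, 0], 0, 0],
  [[0.21, -0.82, 0], 0, 0],
  [[0.21, -0.82, 0], 0, 0],
  [[0.21, -0.82, 0], 0, 0],
  [[0.21, -0.82, 0], 0, 0],
  [[0.21, -0.82, 0], 0, 0],
  [[0.21, -0.82, 0], 0, 0],
  [[0.21, -0.82, 0], 0, 0],
  [[0.21, -0.82, 0], 0, 0],
  [[0.21, -0.82, 0], 0, 0],
  [[0, 0, 0], 0, 0],
  [[0, 0, 0], 0, 0],
  [[0, 0, 0], 0, 0],
])

```text
t: 5.17
ee_pos: [331.7, 305.4, 223.1]
orientation: [1.986, 2.433, 0.002]
ft_force: [-0.5, 0.5, -0.3]
width: 88.0
grasp_force: 0.0
```

```bash
cat >> h.py <<'E'
def blob(d,c,z,lo,hi,thr,half=60,dark=True):
    o,f=ortho(d,c,z,half); g=cv2.GaussianBlur(cv2.cvtColor(o,cv2.COLOR_RGB2GRAY),(5,5),0)
    for th in thr:
        cs,h=cv2.findContours(((g<th) if dark else (g>th)).astype(np.uint8),cv2.RETR_CCOMP,cv2.CHAIN_APPROX_NONE)
        for k,q in enumerate(cs):
            A=cv2.contourArea(q)/16
            if lo<A<hi:
                r=cv2.minAreaRect(q); e=cv2.minEnclosingCircle(q)
                print(th,"outer" if h[0,k,3]<0 else "hole",int(A),"rect",f(r[0]).round(1),(np.array(r[1])/4).round(1),round(r[2],1),"circ",f(e[0]).round(1),round(e[1]/2,1))
    return o
E
python3 - <<'E'
from h import *
d=cam("wrist"); plan()
o=blob(d,(341,305),12,300,4500,(70,85,100,120)); cv2.imwrite("pics/ring.png",o[:,:,::-1])
E
```

```text
at [331.9 305.3 223. ] yawY 11.5 t 5.22 w 88.1
100 outer 1451 rect [345.6 308.8] [43.4 43.1] 72.9 circ [346.4 308.6] 45.0
100 hole 1001 rect [344.4 310.5] [35.6 36.3] 30.3 circ [344.4 310.4] 37.3
120 outer 2710 rect [345.3 310.1] [58.1 59.3] 5.7 circ [344.9 310. ] 59.9
120 hole 484 rect [344.7 311.4] [24.9 24.7] 45.0 circ [344.7 311.5] 25.7
```

View pics/ring.png

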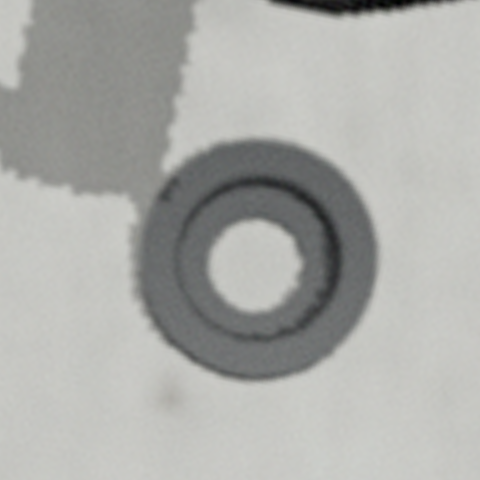

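The crop shows the thick-walled ring with a 40 mm bore and a 24 mm hole, at px (257,259), which is (345.2, 310.0).

Run:
```python
from h import *
plan((345.2,310,150,11.9),(345.2,310,6))
```

```text
at [331.9 305.3 223. ] yawY 11.5 t 5.22 w 88.1
  to [345.2, 310, 150, 11.9] turn units -0.08 shift units x,y,z [0.07 0.56 2.92]
  to [345.2, 310, 6] turn units 0.0 shift units x,y,z [0.   0.   5.76]
```

Emit:
move_arm([
  [[0.07, 0.56, 0.5], -0.08, 0],
  [[0, 0, 1], 0, 0],
  [[0, 0, 1], 0, 0],
  [[0, 0, 1], 0, 0],
  [[0, 0, 1], 0, 0],
  [[0, 0, 1], 0, 0],
  [[0, 0, 1], 0, 0],
  [[0, 0, 1], 0, 0],
  [[0, 0, 0.6], 0, 0],
  [[0, 0, 0.3], 0, 0],
  [[0, 0, 0.2], 0, 0],
  [[0, 0, 0], 0, 0],
  [[0, 0, 0], 0, 0],
  [[0, 0, 0], 0, 0],
])

```text
t: 6.38
ee_pos: [344.9, 309.9, 8.5]
orientation: [1.979, 2.439, 0.003]
ft_force: [-0.3, 0.2, -0.4]
width: 88.1
grasp_force: 0.0
```

Run:
```python
from h import *
plan((345.2,310,6,11.9))
```

```text
at [344.9 309.9   8.5] yawY 11.88 t 6.38 w 88.1
  to [345.2, 310, 6, 11.9] turn units -0.0 shift units x,y,z [0.   0.01 0.1 ]
```

Lower 2.5 mm, close, then lift.

Emit:
move_arm([
  [[0, 0, 0.1], 0, 0],
  [[0, 0, 0], 0, 1],
  [[0, 0, 0], 0, 1],
  [[0, 0, 0], 0, 1],
  [[0, 0, 0], 0, 1],
  [[0, 0, 0], 0, 1],
  [[0, 0, 0], 0, 1],
  [[0, 0, 0], 0, 1],
  [[0, 0, 0], 0, 1],
  [[0, 0, 0], 0, 1],
])

```text
t: 7.22
ee_pos: [344.3, 309.5, 5.3]
orientation: [1.979, 2.44, 0.0]
ft_force: [-0.6, 0.0, 5.2]
width: 60.9
grasp_force: 29.6
```

Emit:
move_arm([
  [[0, 0, -0.5], 0, 1],
  [[0, 0, -0.8], 0, 1],
  [[0, 0, -0.8], 0, 1],
  [[0, 0, -0.8], 0, 1],
  [[0, 0, -0.5], 0, 1],
  [[0, 0, 0], 0, 1],
  [[0, 0, 0], 0, 1],
])

```text
t: 7.8
ee_pos: [344.3, 309.6, 90.3]
orientation: [1.979, 2.439, 0.002]
ft_force: [-0.1, -0.0, -0.9]
width: 60.4
grasp_force: 29.6
```

Run:
```python
from h import *
o,p,Rt,y=tool(); print(o["width"],o["grasp_force"])
x,yy=345.2+227.7,310-15.1
plan((x,yy,p[2],11.9),(x,yy,21.9))
```

```text
60.3826555933283 29.633251441991888
at [344.3 309.6  90.3] yawY 11.89 t 7.8 w 60.4
  to [572.9, 294.9, np.float64(90.34250507954154), 11.9] turn units -0.0 shift units x,y,z [-2.46  8.83  0.  ]
  to [572.9, 294.9, 21.9] turn units 0.0 shift units x,y,z [0.   0.   2.74]
```

Emit:
move_arm([
  [[-0.2, 0.73, 0], 0, 1],
  [[-0.205, 0.735, 0], 0, 1],
  [[-0.205, 0.735, 0], 0, 1],
  [[-0.205, 0.735, 0], 0, 1],
  [[-0.205, 0.735, 0], 0, 1],
  [[-0.205, 0.735, 0], 0, 1],
  [[-0.205, 0.735, 0], 0, 1],
  [[-0.205, 0.735, 0], 0, 1],
  [[-0.205, 0.735, 0], 0, 1],
  [[-0.205, 0.735, 0], 0, 1],
  [[-0.205, 0.735, 0], 0, 1],
  [[-0.205, 0.745, 0], 0, 1],
  [[0, 0, 0.8], 0, 1],
  [[0, 0, 0.8], 0, 1],
  [[0, 0, 0.6], 0, 1],
  [[0, 0, 0.2], 0, 1],
  [[0, 0, 0], 0, 1],
  [[0, 0, 0], 0, 1],
  [[0, 0, 0], 0, 1],
])

```text
t: 9.38
ee_pos: [573.1, 295.2, 30.8]
orientation: [1.979, 2.44, 0.001]
ft_force: [0.1, -0.0, -0.5]
width: 60.3
grasp_force: 29.6
```

Run:
```python
from h import *
plan((572.9,294.9,21.3,11.9))
d=cam("wrist"); save(d,"w2.png",s=1.42)
```

```text
at [573.1 295.2  30.8] yawY 11.91 t 9.38 w 60.3
  to [572.9, 294.9, 21.3, 11.9] turn units 0.0 shift units x,y,z [-0.01 -0.01  0.38]
```

View pics/w2.png

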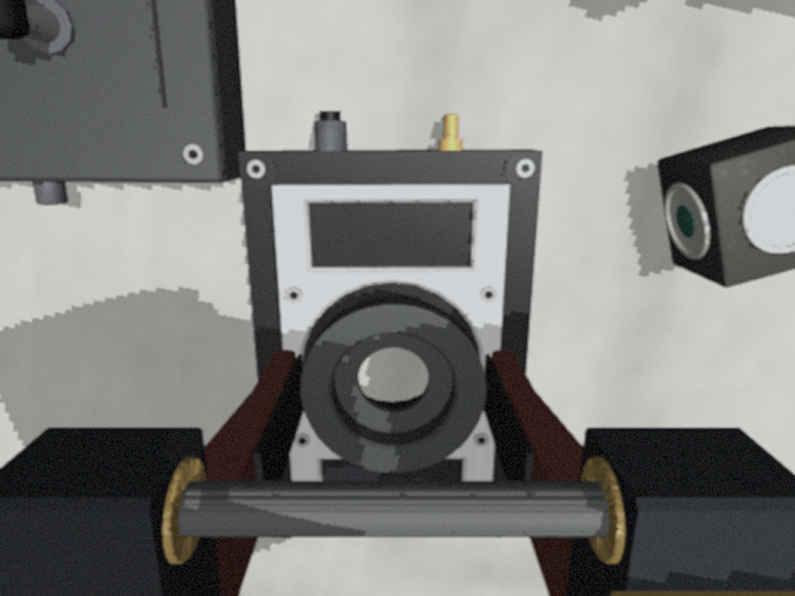

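Ring held level at (393,378), right over the opening, with symmetric gaps. I'll lower it gently.

Emit:
move_arm([
  [[0, 0, 0.1], 0, 1],
  [[0, 0, 0.1], 0, 1],
  [[0, 0, 0.08], 0, 1],
  [[0, 0, 0.06], 0, 1],
  [[0, 0, 0.04], 0, 1],
  [[0, 0, 0], 0, 1],
  [[0, 0, 0], 0, 1],
])

```text
t: 10.02
ee_pos: [572.7, 294.8, 21.3]
orientation: [-1.979, -2.44, 0.0]
ft_force: [-2.5, -1.2, 5.7]
width: 60.7
grasp_force: 29.6
```

Emit:
move_arm([
  [[0, 0, 0], 0, 0],
  [[0, 0, 0], 0, 0],
  [[0, 0, 0], 0, 0],
  [[0, 0, 0], 0, 0],
  [[0, 0, 0], 0, 0],
  [[0, 0, 0], 0, 0],
  [[0, 0, -0.5], 0, 0],
  [[0, 0, -0.9], 0, 0],
  [[0, 0, -1], 0, 0],
  [[0, 0, -1], 0, 0],
  [[0, 0, -1], 0, 0],
  [[0, 0, -1], 0, 0],
  [[0, 0, -1], 0, 0],
  [[0, 0, -1], 0, 0],
  [[0, 0, -0.7], 0, 0],
  [[0, 0, 0], 0, 0],
  [[0, 0, 0], 0, 0],
])

```text
t: 11.43
ee_pos: [573.1, 295.0, 224.7]
orientation: [1.979, 2.439, 0.004]
ft_force: [-0.2, 1.2, -0.6]
width: 87.7
grasp_force: 0.0
```

Run:
```python
from h import *
plan((685,150,223,11.9),(685,150,223,90))
d=cam("wrist")
o=blob(d,(573,295),28,300,4500,(60,75,90,105,120),half=50)
o2,_=ortho(d,(573,295),20,100,3); cv2.imwrite("pics/seat.png",np.hstack([cv2.resize(o,(400,400)),cv2.resize(o2,(400,400))])[:,:,::-1])
```

```text
at [573.1 295.  224.7] yawY 11.89 t 11.43 w 87.7
  to [685, 150, 223, 11.9] turn units -0.0 shift units x,y,z [-6.6   3.18  0.07]
  to [685, 150, 223, 90] turn units -15.62 shift units x,y,z [0. 0. 0.]
60 outer 372 rect [573.9 282.8] [49.4 27.2] 26.6 circ [569.6 291.1] 49.7
60 outer 749 rect [581.9 251.1] [50.8 18.5] 10.8 circ [582.1 251.6] 53.0
60 outer 452 rect [532.9 279. ] [ 8.5 71.2] 12.2 circ [536.5 279.8] 71.2
75 outer 572 rect [563.1 336.5] [16.5 52.2] 90.0 circ [563.1 341.6] 52.6
75 outer 572 rect [572.1 288.9] [50.2 35.3] 41.8 circ [569.7 291.1] 51.3
75 outer 564 rect [616.  295.6] [  7.8 100.3] 11.8 circ [614.4 295.2] 100.4
75 outer 784 rect [581.9 251.1] [51.5 19.3] 11.0 circ [582.  251.5] 54.0
75 outer 679 rect [529.6 294. ] [  9.2 102.1] 12.1 circ [533.9 294.9] 102.1
90 outer 618 rect [563.1 336.2] [17.  53.2] 90.0 circ [563.1 341.5] 53.6
90 outer 2165 rect [571.1 296. ] [61.9 58.4] 79.1 circ [572.5 295.9] 62.3
90 hole 767 rect [572.5 299. ] [30.2 35.8] 80.5 circ [572.3 295.9] 36.4
90 outer 651 rect [616.  295.7] [  8.6 101.9] 11.9 circ [612.2 294.9] 101.9
90 outer 812 
[... 335 characters left out ...]
irc [572.2 296.9] 24.9
105 outer 702 rect [616.  295.7] [  9.2 102. ] 12.0 circ [612.  294.9] 102.0
105 outer 839 rect [581.8 251.1] [53.  20.4] 10.6 circ [581.8 251.5] 55.6
105 outer 794 rect [529.7 293.9] [ 10.7 102.2] 11.8 circ [534.1 294.9] 102.2
120 outer 667 rect [563.2 340.8] [52.6 18.5] 11.3 circ [563.1 341.5] 55.1
120 outer 3036 rect [572.6 296.3] [62.2 62.5] 12.7 circ [572.  295.9] 63.8
120 hole 333 rect [570.2 296.4] [19.8 22.2] 26.6 circ [569.8 296.5] 23.1
120 outer 748 rect [616.  295.7] [  9.7 102.1] 11.9 circ [611.9 294.9] 102.1
120 outer 866 rect [581.7 251.2] [53.8 20.9] 10.4 circ [581.8 251.5] 56.4
120 outer 858 rect [529.5 293.9] [ 12.  102.3] 11.8 circ [534.4 294.9] 102.3
```

View pics/seat.png

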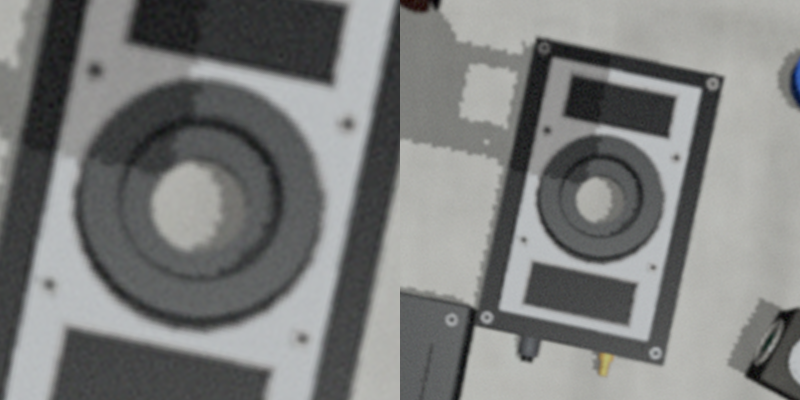

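Ring sits flat and centred in the opening (left crop (200,202), dark gap even all round). Next, the dish.

Emit:
move_arm([
  [[-0.82, 0.4, 0], 0, 0],
  [[-0.82, 0.4, 0], 0, 0],
  [[-0.83, 0.4, 0], 0, 0],
  [[-0.83, 0.4, 0], 0, 0],
  [[-0.83, 0.4, 0], 0, 0],
  [[-0.83, 0.4, 0], 0, 0],
  [[-0.82, 0.39, 0], 0, 0],
  [[-0.82, 0.39, 0], 0, 0],
  [[0, 0, 0], -0.94, 0],
  [[0, 0, 0], -0.94, 0],
  [[0, 0, 0], -0.94, 0],
  [[0, 0, 0], -0.95, 0],
  [[0, 0, 0], -0.95, 0],
  [[0, 0, 0], -0.95, 0],
  [[0, 0, 0], -0.95, 0],
  [[0, 0, 0], 0, 0],
  [[0, 0, 0], 0, 0],
  [[0, 0, 0], 0, 0],
])

```text
t: 12.98
ee_pos: [684.0, 149.6, 222.0]
orientation: [-1.205, -2.9, 0.002]
ft_force: [-0.2, -0.1, -0.5]
width: 87.6
grasp_force: 0.0
```

Run:
```python
from h import *
plan((685,150,223))
d=cam("wrist"); save(d,"w3.png",s=1.42)
o=blob(d,(685,150),16,150,3500,(70,85,100,115,130,145,160),half=45)
print(w2px(d,[685,150,16]))
```

```text
at [684.  149.6 222. ] yawY 44.86 t 12.98 w 87.6
  to [685, 150, 223] turn units 0.0 shift units x,y,z [-0.02  0.04 -0.04]
130 outer 215 rect [688.7 154.8] [18.  16.8] 7.8 circ [688.6 155.2] 18.9
130 outer 183 rect [675.5 157. ] [37.2 20.5] 82.0 circ [683.6 155.8] 37.3
130 outer 1265 rect [657.7 135.6] [35.5 61.2] 0.0 circ [647.1 135.6] 62.9
145 outer 343 rect [689.  155.4] [20.8 21. ] 26.6 circ [688.9 155.4] 22.0
145 outer 1171 rect [685.7 155.6] [40.7 37.1] 18.9 circ [685.4 154.9] 42.3
145 hole 763 rect [688.1 155.6] [31.1 32.2] 71.6 circ [688.4 155.9] 32.9
145 outer 1326 rect [658.1 136. ] [62.  36.2] 90.0 circ [647.6 136. ] 63.8
160 outer 1264 rect [685.8 155.2] [42.1 38.8] 18.4 circ [685.5 154.9] 43.6
160 outer 1385 rect [658.8 136.4] [62.8 37.5] 90.0 circ [648.2 136.4] 64.9
[[277.73833345 177.91829031]]
```

View pics/w3.png

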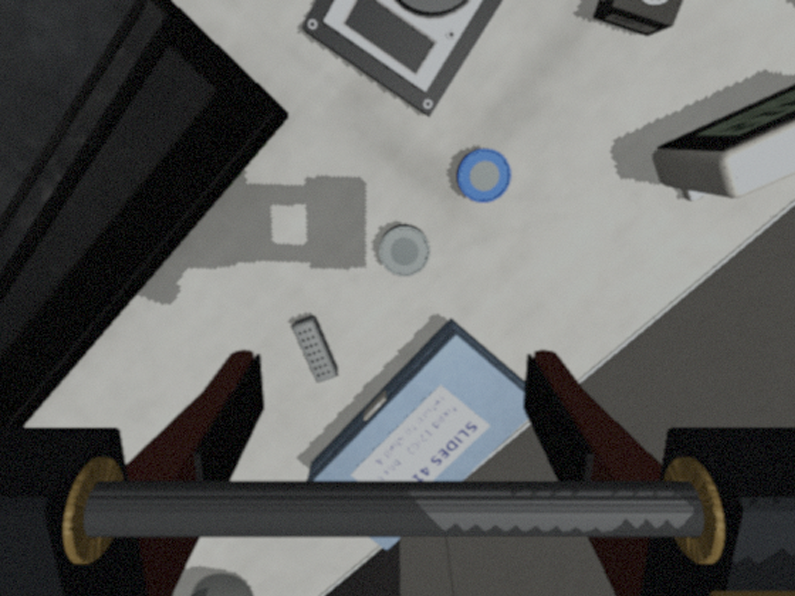

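View w3 shows the grey-topped dish at (403,250) and the blue one at (483,175). I need to check whether the dish's wall is dark, so I zoom in on both views.

Run:
```python
from h import *
a=cv2.imread("pics/w1.png")[400:490,465:565]; b=cv2.imread("pics/w3.png")[205:295,355:455]
z=lambda i:cv2.resize(i,(390,351),interpolation=cv2.INTER_CUBIC)
cv2.imwrite("pics/dz.png",np.hstack([z(a),z(b)]))
```

```text
(no output)
```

View pics/dz.png

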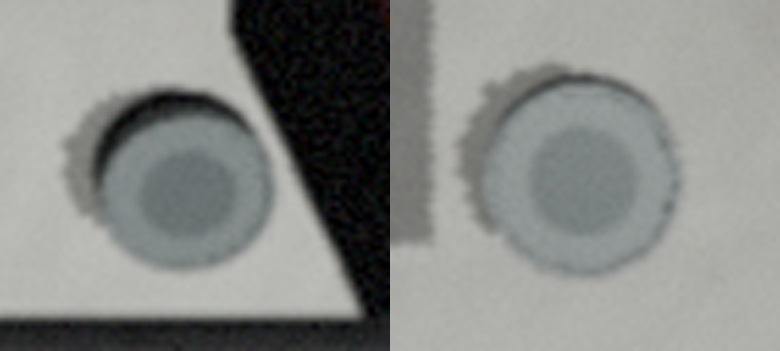

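The zoom shows a black wall under the grey frosted lid at (190,185) and (583,178), so this is the right dish.

Run:
```python
from h import *
d=cam("wrist"); q=px2w(d,(284.6,176.6),16)[0]; print(q, [np.linalg.norm(px2w(d,(379.1/1.42-.5,176.6),16)-px2w(d,(429.4/1.42-.5,176.6),16))])
plan((q[0],q[1],120,44.9),(q[0],q[1],11))
```

```text
[689.29880279 155.83850842  16.        ] [np.float64(35.53178455910345)]
at [684.2 149.7 222.6] yawY 44.91 t 13.08 w 88.0
  to [np.float64(689.298802790368), np.float64(155.83850841614952), 120, 44.9] turn units 0.0 shift units x,y,z [0.03 0.32 4.1 ]
  to [np.float64(689.298802790368), np.float64(155.83850841614952), 11] turn units 0.0 shift units x,y,z [0.   0.   4.36]
```

Emit:
move_arm([
  [[0.03, 0.32, 0.5], 0, 0],
  [[0, 0, 1], 0, 0],
  [[0, 0, 1], 0, 0],
  [[0, 0, 1], 0, 0],
  [[0, 0, 1], 0, 0],
  [[0, 0, 1], 0, 0],
  [[0, 0, 1], 0, 0],
  [[0, 0, 1], 0, 0],
  [[0, 0, 0.6], 0, 0],
  [[0, 0, 0.3], 0, 0],
  [[0, 0, 0.05], 0, 0],
  [[0, 0, 0], 0, 0],
  [[0, 0, 0], 0, 0],
  [[0, 0, 0], 0, 0],
  [[0, 0, 0], 0, 0],
])

```text
t: 14.33
ee_pos: [690.6, 156.1, 13.5]
orientation: [1.202, 2.901, 0.002]
ft_force: [0.2, -0.4, -0.9]
width: 87.9
grasp_force: 0.0
```

Run:
```python
from h import *
plan((689.3,155.8,10.5,44.9))
```

```text
at [690.6 156.1  13.5] yawY 44.99 t 14.33 w 87.9
  to [689.3, 155.8, 10.5, 44.9] turn units 0.02 shift units x,y,z [ 0.03 -0.05  0.12]
```

Emit:
move_arm([
  [[0.03, -0.03, 0.12], 0, 0],
  [[0, 0, 0], 0, 0],
  [[0, 0, 0], 0, 1],
  [[0, 0, 0], 0, 1],
  [[0, 0, 0], 0, 1],
  [[0, 0, 0], 0, 1],
  [[0, 0, 0], 0, 1],
  [[0, 0, 0], 0, 1],
  [[0, 0, 0], 0, 1],
  [[0, 0, 0], 0, 1],
  [[0, 0, 0], 0, 1],
  [[0, 0, 0], 0, 1],
  [[0, 0, 0], 0, 1],
])

```text
t: 15.42
ee_pos: [688.6, 155.9, 8.9]
orientation: [-1.203, -2.902, 0.0]
ft_force: [-0.2, -0.4, -0.2]
width: 34.7
grasp_force: 30.0
```

Emit:
move_arm([
  [[0, 0, -0.5], 0, 1],
  [[0, 0, -0.8], 0, 1],
  [[0, 0, -0.8], 0, 1],
  [[0, 0, -0.8], 0, 1],
  [[0, 0, -0.5], 0, 1],
  [[0, 0, 0], 0, 1],
  [[0, 0, 0], 0, 1],
])

```text
t: 16.0
ee_pos: [689.0, 156.0, 94.9]
orientation: [1.202, 2.901, 0.001]
ft_force: [-0.0, 0.4, -1.4]
width: 34.8
grasp_force: 30.0
```

Run:
```python
from h import *
o,p,Rt,y=tool(); print(o["width"],o["grasp_force"])
d=cam("wrist"); save(d,"w4.png",(180,100,380,250),3)
plan((573.0,295.2,p[2],44.9),(573.0,295.2,45))
```

```text
34.8217439105293 30.00006079673767
at [688.2 155.9  93.7] yawY 44.99 t 16.05 w 35.0
  to [573.0, 295.2, np.float64(94.91260696611285), 44.9] turn units 0.02 shift units x,y,z [ 7.2   0.67 -0.05]
  to [573.0, 295.2, 45] turn units 0.0 shift units x,y,z [0. 0. 2.]
```

Emit:
move_arm([
  [[0.7, 0.06, 0], 0, 1],
  [[0.72, 0.07, 0], 0, 1],
  [[0.72, 0.07, 0], 0, 1],
  [[0.72, 0.07, 0], 0, 1],
  [[0.72, 0.07, 0], 0, 1],
  [[0.72, 0.07, 0], 0, 1],
  [[0.72, 0.07, 0], 0, 1],
  [[0.72, 0.07, 0], 0, 1],
  [[0.72, 0.06, 0], 0, 1],
  [[0.72, 0.06, 0], 0, 1],
  [[0, 0, 0.8], 0, 1],
  [[0, 0, 0.8], 0, 1],
  [[0, 0, 0.4], 0, 1],
  [[0, 0, 0], 0, 1],
  [[0, 0, 0], 0, 1],
  [[0, 0, 0], 0, 1],
  [[0, 0, 0], 0, 1],
])

```text
t: 17.47
ee_pos: [574.2, 295.1, 45.0]
orientation: [1.202, 2.901, 0.002]
ft_force: [-0.0, -1.2, 0.7]
width: 34.8
grasp_force: 30.0
```

Run:
```python
from h import *
d=cam("wrist"); save(d,"w5.png",s=1.42)
plan((573.0,295.2,30,44.9))
```

```text
at [574.2 295.   45. ] yawY 44.98 t 17.52 w 34.4
  to [573.0, 295.2, 30, 44.9] turn units 0.02 shift units x,y,z [ 0.04 -0.03  0.6 ]
```

View pics/w5.png

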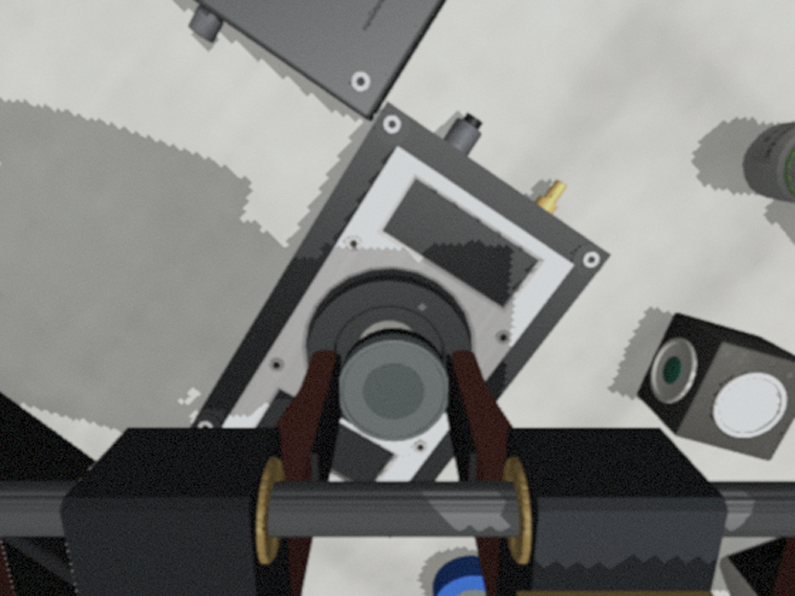

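Run:
```python
from h import *
d=cam("wrist"); o,p,Rt,y=tool()
v=lambda a:((np.array(a)+.5)/1.42-.5)
for z in (51,52): 
  q=px2w(d,v((393.5,387.5)),z)[0]; print("dish top",q.round(1),"tool offset",((q-p)@Rt).round(1))
print("ring proj of (573,295.2,28)",(w2px(d,[573,295.2,28])+.5)*1.42-.5)
# ring outer circle prediction extremes
a=np.linspace(0,6.28,200); c=w2px(d,np.c_[573+30*np.cos(a),295.2+30*np.sin(a),np.full(200,28)]); c=(c+.5)*1.42-.5; print("pred min/max",c.min(0),c.max(0),"seen left 308 right 471 top ~271")
```

```text
dish top [574.4 295.6  51. ] tool offset [ 0.3  0.6 -6.1]
dish top [574.  295.9  52. ] tool offset [ 0.8  0.6 -7.1]
ring proj of (573,295.2,28) [[390.00536231 357.1561736 ]]
pred min/max [307.58907164 277.53086139] [472.37419592 430.02727527] seen left 308 right 471 top ~271
```

Emit:
move_arm([
  [[0.02, -0.05, 0.1], 0, 1],
  [[0, 0, 0.15], 0, 1],
  [[0, 0, 0.15], 0, 1],
  [[0, 0, 0.1], 0, 1],
  [[0, 0, 0.06], 0, 1],
  [[0, 0, 0], 0, 1],
  [[0, 0, 0], 0, 1],
  [[0, 0, 0], 0, 1],
])

```text
t: 18.23
ee_pos: [572.4, 294.2, 30.0]
orientation: [1.202, 2.902, 0.0]
ft_force: [0.4, -0.7, -0.2]
width: 34.3
grasp_force: 30.0
```

Emit:
move_arm([
  [[0, 0, 0.03], 0, 1],
  [[0, 0, 0], 0, 1],
  [[0, 0, 0], 0, 0.6],
  [[0, 0, 0], 0, 0.5],
  [[0, 0, 0], 0, 0.3],
  [[0, 0, 0], 0, 0],
  [[0, 0, 0], 0, 0],
  [[0, 0, 0], 0, 0],
  [[0, 0, 0], 0, 0],
  [[0, 0, -0.5], 0, 0],
  [[0, 0, -1], 0, 0],
  [[0, 0, -1], 0, 0],
  [[0, 0, -1], 0, 0],
  [[0, 0, -1], 0, 0],
  [[0, 0, -1], 0, 0],
  [[0, 0, -1], 0, 0],
  [[0, 0, -1], 0, 0],
  [[0, 0, -0.3], 0, 0],
  [[0, 0, 0], 0, 0],
])

```text
t: 19.82
ee_pos: [573.5, 294.9, 227.3]
orientation: [1.201, 2.899, 0.006]
ft_force: [-0.1, 0.4, -0.0]
width: 87.7
grasp_force: 0.0
```

Run:
```python
from h import *
d=cam("wrist"); o,f=ortho(d,(573,295),28,60,3)
t=cam("top")
for c in cams.cut_out("top","cartridge_a"):
    m=c["pixels"].astype(np.uint8); cs,_=cv2.findContours(m,cv2.RETR_EXTERNAL,cv2.CHAIN_APPROX_NONE)
    q=max(cs,key=cv2.contourArea); P=px2w(t,q[:,0],14)[:,:2].astype(np.float32); r=cv2.minAreaRect(P); print(round(c["p"],2),np.round(c["rect"]),np.round(r[0]),np.round(r[1]),round(r[2]))
tc=cv2.resize(t["image"][120:180,275:345],(440,377),interpolation=cv2.INTER_CUBIC)
C=np.zeros((377,800,3),np.uint8);C[:,360:]=tc;C[:360,:360]=o; cv2.imwrite("pics/dc.png",C[:,:,::-1])
plan((690,52,230,45))
```

```text
0.54 [330. 151.  17.  18.] [685. -58.] [19. 52.] 34
at [571.4 293.7 222.7] yawY 44.99 t 19.97 w 88.0
  to [690, 52, 230, 45] turn units -0.0 shift units x,y,z [-10.19  -3.48  -0.29]
```

View pics/dc.png

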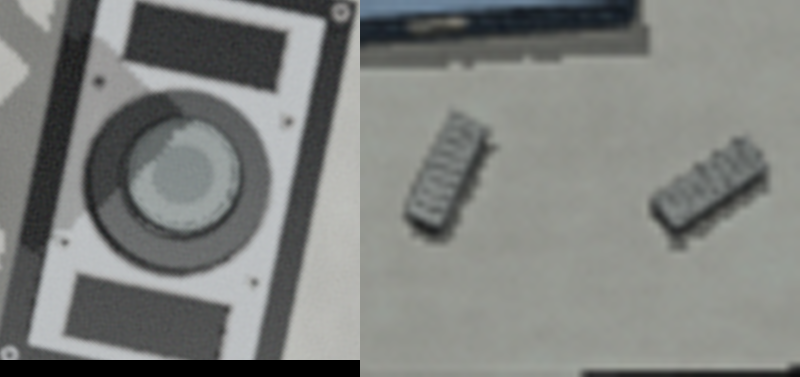

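Left: the dish stands inside the ring bore at (182,175). Right: cartridge 1 at (447,172) and cartridge 2 at (710,183). Next I go over cartridge 1.

Emit:
move_arm([
  [[-0.92, -0.32, 0], 0, 0],
  [[-0.93, -0.32, 0], 0, 0],
  [[-0.93, -0.32, 0], 0, 0],
  [[-0.93, -0.32, 0], 0, 0],
  [[-0.93, -0.32, 0], 0, 0],
  [[-0.93, -0.32, 0], 0, 0],
  [[-0.93, -0.32, 0], 0, 0],
  [[-0.93, -0.32, 0], 0, 0],
  [[-0.93, -0.32, 0], 0, 0],
  [[-0.93, -0.32, 0], 0, 0],
  [[-0.92, -0.31, 0], 0, 0],
  [[0, 0, 0], 0, 0],
])

```text
t: 20.97
ee_pos: [691.2, 47.7, 221.6]
orientation: [-1.206, -2.899, 0.003]
ft_force: [-0.2, 0.6, -0.7]
width: 88.0
grasp_force: 0.0
```

Emit:
move_arm([
  [[0, 0, 0], 0.96, 0.27],
  [[0, 0, 0], 0.96, 0.27],
  [[0, 0, 0], 0.96, 0.27],
  [[0, 0, 0], 0.96, 0.27],
  [[0, 0, 0], 0.96, 0.27],
  [[0, 0, 0], 0.96, 0.27],
  [[0, 0, 0], 0.96, 0.27],
  [[0, 0, 0], 0.96, 0.27],
  [[0, 0, 0], 0.96, 0.27],
  [[0, 0, 0], 0.96, 0.27],
  [[0, 0, 0], 0.96, 0.27],
  [[0, 0, 0], 0.96, 0.27],
  [[0, 0, 0], 0.96, 0.27],
  [[0, 0, 0], 0.96, 0.27],
  [[0, 0, 0], 0, 0.27],
  [[0, 0, 0], 0, 0.27],
  [[0, 0, 0], 0, 0.27],
])

```text
t: 22.38
ee_pos: [690.1, 52.0, 223.1]
orientation: [-2.605, -1.755, 0.002]
ft_force: [0.1, -0.1, 0.5]
width: 64.1
grasp_force: 0.0
```

```bash
cat >> h.py <<'E'
def cart(d,c):
    o,f=ortho(d,c,16,60,4); print("expect px",w2px(d,[*c,16]).round())
    for b in cams.cut_out("wrist","cartridge_a"):
        cs,_=cv2.findContours(b["pixels"].astype(np.uint8),cv2.RETR_EXTERNAL,cv2.CHAIN_APPROX_NONE)
        q=max(cs,key=cv2.contourArea); P=px2w(d,q[:,0],16)[:,:2].astype(np.float32); r=cv2.minAreaRect(P)
        print(round(b["p"],2),np.round(b["rect"]),np.round(r[0],1),np.round(r[1],1),round(r[2],1))
    return o
E
python3 - <<'E'
from h import *
d=cam("wrist"); plan((690,52,230,-22))
o=cart(d,(692,50)); s=d["image"]
cv2.imwrite("pics/c1.png",np.hstack([cv2.resize(s,(480,360)),cv2.resize(o,(320,320)) if 0 else cv2.copyMakeBorder(cv2.resize(o,(320,320)),0,40,0,0,cv2.BORDER_CONSTANT)])[:,:,::-1])
E
```

```text
at [690.3  51.9 223.4] yawY -22.09 t 22.43 w 64.5
  to [690, 52, 230, -22] turn units -0.02 shift units x,y,z [-0.   -0.01 -0.26]
expect px [[279. 179.]]
0.81 [314. 268.  45.  36.] [689.6 -53.6] [22.3 52.3] 35.4
0.57 [278. 173.  48.  22.] [695.4  55.3] [19.5 49. ] 64.9
```

View pics/c1.png

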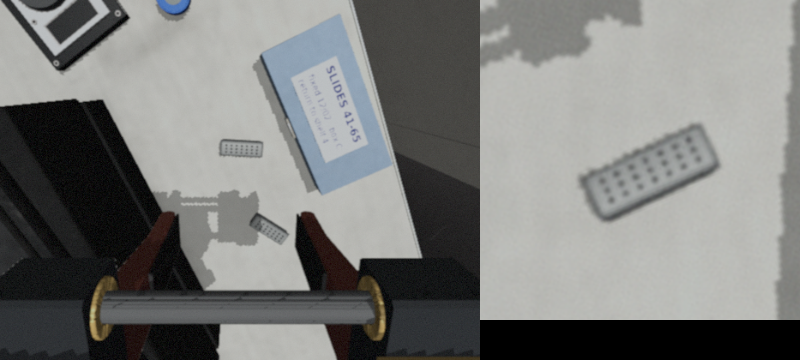

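Run:
```python
from h import *
d=cam("wrist")
blob(d,(696,54.5),16,500,1300,(110,120,130,140,150,160),half=40)
```

```text
140 outer 971 rect [695.5  55.2] [20.7 50.9] 65.4 circ [695.5  54.6] 52.4
140 hole 595 rect [696.1  54.5] [14.7 47. ] 64.7 circ [696.5  55.3] 47.5
150 outer 1007 rect [695.4  55.2] [21.1 51.5] 65.4 circ [695.5  54.4] 53.2
160 outer 1047 rect [695.4  55.1] [21.6 52.2] 65.2 circ [695.6  55.1] 53.9
```

Run:
```python
from h import *
plan((695.5,54.4,6,-25))
```

```text
at [690.5  51.8 223.9] yawY -22.14 t 22.53 w 63.9
  to [695.5, 54.4, 6, -25] turn units 0.57 shift units x,y,z [0.18 0.14 8.71]
```

Emit:
move_arm([
  [[0.18, 0.14, 0.5], 0.57, 0.27],
  [[0, 0, 1], 0, 0.27],
  [[0, 0, 1], 0, 0.27],
  [[0, 0, 1], 0, 0.27],
  [[0, 0, 1], 0, 0.27],
  [[0, 0, 1], 0, 0.27],
  [[0, 0, 1], 0, 0.27],
  [[0, 0, 1], 0, 0.27],
  [[0, 0, 0.6], 0, 0.27],
  [[0, 0, 0.3], 0, 0.27],
  [[0, 0, 0.2], 0, 0.27],
  [[0, 0, 0.04], 0, 0.27],
  [[0, 0, 0], 0, 0.27],
  [[0, 0, 0], 0, 0.27],
  [[0, 0, 0], 0, 0.27],
])

```text
t: 23.78
ee_pos: [696.6, 54.6, 9.6]
orientation: [2.649, 1.686, 0.003]
ft_force: [0.3, -0.0, -0.2]
width: 64.2
grasp_force: 0.0
```

Run:
```python
from h import *
plan((695.5,54.4,6,-25))
```

```text
at [696.6  54.6   9.6] yawY -25.05 t 23.78 w 64.2
  to [695.5, 54.4, 6, -25] turn units -0.01 shift units x,y,z [-0.02 -0.04  0.14]
```

Emit:
move_arm([
  [[0, 0, 0.13], 0, 0.27],
  [[0, 0, 0], 0, 0.27],
  [[0, 0, 0], 0, 1],
  [[0, 0, 0], 0, 1],
  [[0, 0, 0], 0, 1],
  [[0, 0, 0], 0, 1],
  [[0, 0, 0], 0, 1],
  [[0, 0, 0], 0, 1],
  [[0, 0, 0], 0, 1],
  [[0, 0, 0], 0, 1],
  [[0, 0, 0], 0, 1],
])

```text
t: 24.7
ee_pos: [695.6, 54.5, 5.0]
orientation: [2.65, 1.687, 0.0]
ft_force: [-0.3, -0.0, 0.7]
width: 49.8
grasp_force: 30.0
```

Emit:
move_arm([
  [[0, 0, -0.5], 0, 1],
  [[0, 0, -0.8], 0, 1],
  [[0, 0, -0.9], 0, 1],
  [[0, 0, -0.9], 0, 1],
  [[0, 0, -0.5], 0, 1],
  [[0, 0, 0], 0, 1],
  [[0, 0, 0], 0, 1],
])

```text
t: 25.28
ee_pos: [696.0, 54.5, 95.7]
orientation: [2.65, 1.686, 0.002]
ft_force: [-0.7, -1.0, 0.5]
width: 49.8
grasp_force: 30.0
```

Run:
```python
from h import *
print(ctrl.get_obs()["width"],ctrl.get_obs()["grasp_force"])
plan((563,341.7,95),(563,341.7,95,11.9))
plan((582.5,248.3,95),(582.5,248.3,95,11.9))
```

```text
49.82299407474844 29.999669194221497
at [696.   54.5  95.7] yawY -25.06 t 25.28 w 49.8
  to [563, 341.7, 95] turn units 0.0 shift units x,y,z [ 8.15 -9.68  0.03]
  to [563, 341.7, 95, 11.9] turn units -7.39 shift units x,y,z [0. 0. 0.]
at [696.   54.5  95.7] yawY -25.06 t 25.28 w 49.8
  to [582.5, 248.3, 95] turn units 0.0 shift units x,y,z [ 5.1  -7.39  0.03]
  to [582.5, 248.3, 95, 11.9] turn units -7.39 shift units x,y,z [0. 0. 0.]
```

Emit:
move_arm([
  [[0, 0, -0.6], 0, 1],
  [[0, 0, -0.95], 0, 1],
  [[0, 0, -0.95], 0, 1],
  [[0, 0, -0.95], 0, 1],
  [[0, 0, -0.95], 0, 1],
  [[0, 0, -0.8], 0, 1],
  [[0.58, -0.69, 0], 0, 1],
  [[0.58, -0.69, 0], 0, 1],
  [[0.58, -0.69, 0], 0, 1],
  [[0.58, -0.69, 0], 0, 1],
  [[0.58, -0.69, 0], 0, 1],
  [[0.58, -0.69, 0], 0, 1],
  [[0.58, -0.69, 0], 0, 1],
  [[0.58, -0.69, 0], 0, 1],
  [[0.58, -0.69, 0], 0, 1],
  [[0.58, -0.69, 0], 0, 1],
  [[0.58, -0.69, 0], 0, 1],
  [[0.58, -0.69, 0], 0, 1],
  [[0.59, -0.7, 0], 0, 1],
  [[0.6, -0.7, 0], 0, 1],
])

```text
t: 26.95
ee_pos: [561.5, 342.1, 224.2]
orientation: [-2.65, -1.687, 0.004]
ft_force: [0.9, 1.1, -0.9]
width: 49.5
grasp_force: 30.0
```

Emit:
move_arm([
  [[0, 0, 0], -0.92, 1],
  [[0, 0, 0], -0.92, 1],
  [[0, 0, 0], -0.92, 1],
  [[0, 0, 0], -0.92, 1],
  [[0, 0, 0.9], -0.92, 1],
  [[0, 0, 0.9], -0.92, 1],
  [[0, 0, 0.9], -0.93, 1],
  [[0, 0, 0.9], -0.94, 1],
  [[0, 0, 0.9], 0, 1],
  [[0, 0, 0.9], 0, 1],
  [[0, 0, 0.8], 0, 1],
  [[0, 0, 0], 0, 1],
  [[0, 0, 0], 0, 1],
  [[0, 0, 0], 0, 1],
])

```text
t: 28.12
ee_pos: [563.0, 341.7, 70.6]
orientation: [1.979, 2.439, 0.0]
ft_force: [0.4, 0.0, -1.1]
width: 49.7
grasp_force: 30.0
```

Run:
```python
from h import *
plan((563,341.7,40,11.9))
```

```text
at [563.  341.7  70.6] yawY 11.89 t 28.12 w 49.7
  to [563, 341.7, 40, 11.9] turn units -0.0 shift units x,y,z [-0.   -0.    1.22]
```

Lower to z ≈ 40 (cartridge bottom at about 35) and check by camera.

Emit:
move_arm([
  [[0, 0, 0.6], 0, 1],
  [[0, 0, 0.6], 0, 1],
  [[0, 0, 0.2], 0, 1],
  [[0, 0, 0], 0, 1],
  [[0, 0, 0], 0, 1],
  [[0, 0, 0], 0, 1],
])

```text
t: 28.62
ee_pos: [562.9, 341.6, 35.1]
orientation: [1.979, 2.44, 0.0]
ft_force: [-0.0, 0.2, -0.5]
width: 49.8
grasp_force: 30.0
```

Run:
```python
from h import *
d=cam("wrist"); o,p,Rt,_=tool(); plan((563,341.7,22,11.9))
save(d,"w6.png",s=1.42)
for b in cams.cut_out("wrist","cartridge_a"):
    cs,_=cv2.findContours(b["pixels"].astype(np.uint8),cv2.RETR_EXTERNAL,cv2.CHAIN_APPROX_NONE)
    q=max(cs,key=cv2.contourArea); P=px2w(d,q[:,0],p[2]+11)[:,:2].astype(np.float32); r=cv2.minAreaRect(P); print(b["p"],r)
s=[[-9,-25],[9,-25],[9,25],[-9,25]]
for z,h in ((p[2]+11,(9,25)),(20,(11,27))):
    pts=np.array([p+Rt@[a*h[0],b*h[1],0] for a,b in((-1,-1),(1,-1),(1,1),(-1,1))]);pts[:,2]=z
    print(((w2px(d,pts)+.5)*1.42-.5).round().tolist())
```

```text
at [563.  341.7  35.3] yawY 11.89 t 28.67 w 49.7
  to [563, 341.7, 22, 11.9] turn units -0.0 shift units x,y,z [-0.   -0.    0.53]
0.88 ((562.64697265625, 343.8947448730469), (48.2816276550293, 22.052860260009766), 11.831085205078125)
[[313.0, 422.0], [311.0, 371.0], [473.0, 371.0], [470.0, 422.0]]
[[319.0, 390.0], [316.0, 334.0], [468.0, 334.0], [466.0, 390.0]]
```

View pics/w6.png

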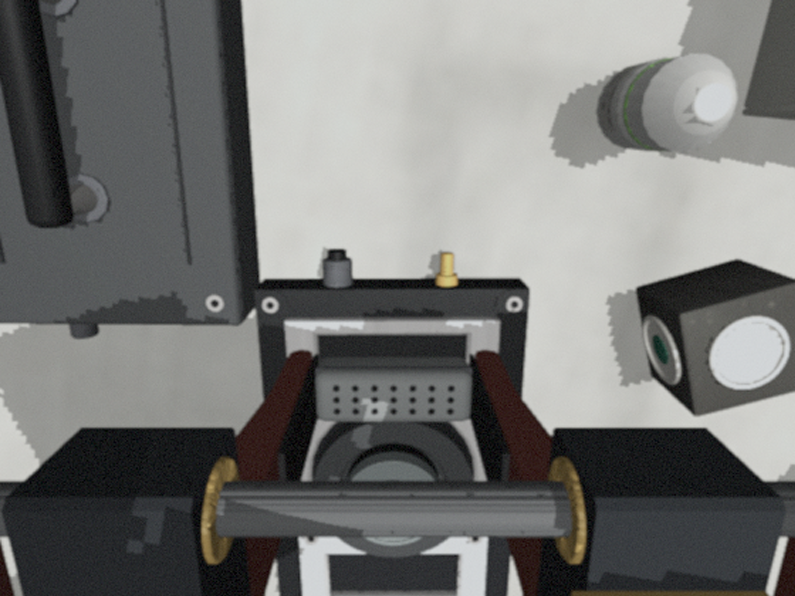

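Cartridge held squarely, top at rows 369–418, with the slot's back edge at row 335. It is about 1 mm too far along tool +x, so I'll correct that and lower it.

Emit:
move_arm([
  [[-0.03, 0, 0.1], 0, 1],
  [[0, 0, 0.12], 0, 1],
  [[0, 0, 0.12], 0, 1],
  [[0, 0, 0.1], 0, 1],
  [[0, 0, 0.07], 0, 1],
  [[0, 0, 0.04], 0, 1],
  [[0, 0, 0], 0, 1],
  [[0, 0, 0], 0, 1],
])

```text
t: 29.38
ee_pos: [562.9, 340.9, 21.1]
orientation: [1.979, 2.44, 0.0]
ft_force: [0.4, -0.1, -0.2]
width: 49.7
grasp_force: 30.0
```

Emit:
move_arm([
  [[0, 0, 0], 0, 0.3],
  [[0, 0, 0], 0, 0.27],
  [[0, 0, 0], 0, 0.27],
  [[0, 0, 0], 0, 0.27],
  [[0, 0, 0], 0, 0.27],
  [[0, 0, -0.5], 0, 0.27],
  [[0, 0, -1], 0, 0.27],
  [[0, 0, -1], 0, 0.27],
  [[0, 0, -1], 0, 0.27],
  [[0, 0, -1], 0, 0.27],
  [[0, 0, -1], 0, 0.27],
  [[0, 0, -1], 0, 0.27],
  [[0, 0, -1], 0, 0.27],
  [[0, 0, -0.7], 0, 0.27],
  [[0, 0, 0], 0, 0.27],
  [[0, 0, 0], 0, 0.27],
])

```text
t: 30.72
ee_pos: [563.3, 341.1, 227.8]
orientation: [1.979, 2.439, 0.004]
ft_force: [-0.7, 0.1, -0.8]
width: 64.3
grasp_force: 0.0
```

Run:
```python
from h import *
plan((685,-57,224),(685,-57,224,-56))
d=cam("wrist")
blob(d,(563,341.7),32,400,1300,(110,130),half=45)
for b in cams.cut_out("wrist","cartridge_a"):
    cs,_=cv2.findContours(b["pixels"].astype(np.uint8),cv2.RETR_EXTERNAL,cv2.CHAIN_APPROX_NONE)
    q=max(cs,key=cv2.contourArea); P=px2w(d,q[:,0],32)[:,:2].astype(np.float32); print(b["p"],cv2.minAreaRect(P))
```

```text
at [563.3 341.1 227.8] yawY 11.89 t 30.72 w 64.3
  to [685, -57, 224] turn units 0.0 shift units x,y,z [-16.58   1.48   0.15]
  to [685, -57, 224, -56] turn units 13.58 shift units x,y,z [0. 0. 0.]
110 outer 1293 rect [571.6 313.1] [32.8 61.2] 90.0 circ [571.6 299.4] 61.5
130 outer 502 rect [562.5 343.1] [52.8 23.5] 12.0 circ [562.4 343.6] 55.8
0.76 ((562.9623413085938, 340.8317565917969), (49.83092498779297, 19.955841064453125), 11.799947738647461)
```

Emit:
move_arm([
  [[-0.97, 0.087, 0], 0, 0.27],
  [[-0.97, 0.087, 0], 0, 0.27],
  [[-0.97, 0.087, 0], 0, 0.27],
  [[-0.97, 0.087, 0], 0, 0.27],
  [[-0.97, 0.087, 0], 0, 0.27],
  [[-0.97, 0.087, 0], 0, 0.27],
  [[-0.97, 0.087, 0], 0, 0.27],
  [[-0.97, 0.087, 0], 0, 0.27],
  [[-0.98, 0.087, 0], 0, 0.27],
  [[-0.98, 0.087, 0], 0, 0.27],
  [[-0.98, 0.087, 0], 0, 0.27],
  [[-0.98, 0.087, 0], 0, 0.27],
  [[-0.98, 0.087, 0], 0, 0.27],
  [[-0.98, 0.087, 0], 0, 0.27],
  [[-0.98, 0.087, 0], 0, 0.27],
  [[-0.98, 0.087, 0], 0, 0.27],
  [[-0.98, 0.087, 0], 0, 0.27],
  [[0, 0, 0], 0, 0.27],
])

```text
t: 32.32
ee_pos: [684.4, -61.1, 224.0]
orientation: [-1.982, -2.436, 0.003]
ft_force: [0.2, 0.2, 0.1]
width: 64.1
grasp_force: 0.0
```

Emit:
move_arm([
  [[0, 0, 0], 0.97, 0.27],
  [[0, 0, 0], 0.97, 0.27],
  [[0, 0, 0], 0.97, 0.27],
  [[0, 0, 0], 0.97, 0.27],
  [[0, 0, 0], 0.97, 0.27],
  [[0, 0, 0], 0.97, 0.27],
  [[0, 0, 0], 0.97, 0.27],
  [[0, 0, 0], 0.97, 0.27],
  [[0, 0, 0], 0.97, 0.27],
  [[0, 0, 0], 0.97, 0.27],
  [[0, 0, 0], 0.97, 0.27],
  [[0, 0, 0], 0.97, 0.27],
  [[0, 0, 0], 0.97, 0.27],
  [[0, 0, 0], 0.97, 0.27],
  [[0, 0, 0], 0, 0.27],
  [[0, 0, 0], 0, 0.27],
  [[0, 0, 0], 0, 0.27],
])

```text
t: 33.73
ee_pos: [683.9, -56.7, 225.3]
orientation: [-3.002, -0.922, 0.002]
ft_force: [0.2, -1.0, 0.1]
width: 64.0
grasp_force: 0.0
```

Run:
```python
from h import *
d=cam("wrist"); plan()
cart(d,(688,-56))
blob(d,(688,-55),16,500,1300,(120,130,140,150,160),half=40)
```

```text
at [684.1 -56.8 225.5] yawY -55.88 t 33.78 w 63.6
expect px [[279. 173.]]
0.79 [281. 173.  46.  20.] [690.2 -56.4] [20.1 49.8] 35.7
140 outer 977 rect [690.  -56.7] [20.8 49.6] 34.3 circ [690.  -56.8] 51.8
140 hole 535 rect [689.9 -56.7] [14.4 46.5] 33.7 circ [690.6 -56.2] 47.0
150 outer 1016 rect [689.9 -56.8] [21.4 50.3] 34.0 circ [689.9 -56.8] 52.5
160 outer 1060 rect [689.9 -56.8] [22.1 51. ] 34.3 circ [690.1 -56.7] 53.1
```

Run:
```python
from h import *
plan((690,-56.7,6,-55.7))
```

```text
at [684.2 -57.  225.8] yawY -55.91 t 33.83 w 63.9
  to [690, -56.7, 6, -55.7] turn units -0.04 shift units x,y,z [0.2  0.12 8.79]
```

Emit:
move_arm([
  [[0.2, 0.12, 0.5], -0.04, 0.27],
  [[0, 0, 1], 0, 0.27],
  [[0, 0, 1], 0, 0.27],
  [[0, 0, 1], 0, 0.27],
  [[0, 0, 1], 0, 0.27],
  [[0, 0, 1], 0, 0.27],
  [[0, 0, 1], 0, 0.27],
  [[0, 0, 1], 0, 0.27],
  [[0, 0, 0.6], 0, 0.27],
  [[0, 0, 0.4], 0, 0.27],
  [[0, 0, 0.2], 0, 0.27],
  [[0, 0, 0], 0, 0.27],
  [[0, 0, 0], 0, 0.27],
  [[0, 0, 0], 0, 0.27],
  [[0, 0, 0], 0, 0.27],
  [[0, 0, 0], 0, 0.27],
])

```text
t: 35.17
ee_pos: [691.0, -56.9, 9.9]
orientation: [3.002, 0.923, 0.003]
ft_force: [0.6, 0.2, -0.9]
width: 64.4
grasp_force: 0.0
```

Run:
```python
from h import *
plan((690,-56.7,6,-55.7))
```

```text
at [691.  -56.9   9.9] yawY -55.8 t 35.17 w 64.4
  to [690, -56.7, 6, -55.7] turn units -0.02 shift units x,y,z [-0.03 -0.03  0.16]
```

Emit:
move_arm([
  [[0, 0, 0.12], 0, 0.27],
  [[0, 0, 0], 0, 0.27],
  [[0, 0, 0], 0, 1],
  [[0, 0, 0], 0, 1],
  [[0, 0, 0], 0, 1],
  [[0, 0, 0], 0, 1],
  [[0, 0, 0], 0, 1],
  [[0, 0, 0], 0, 1],
  [[0, 0, 0], 0, 1],
  [[0, 0, 0], 0, 1],
  [[0, 0, 0], 0, 1],
])

```text
t: 36.08
ee_pos: [690.3, -56.9, 5.7]
orientation: [-3.003, -0.924, 0.0]
ft_force: [0.6, 0.6, 0.3]
width: 49.6
grasp_force: 30.0
```

Emit:
move_arm([
  [[0, 0, -0.5], 0, 1],
  [[0, 0, -0.9], 0, 1],
  [[0, 0, -0.95], 0, 1],
  [[0, 0, -0.95], 0, 1],
  [[0, 0, -0.95], 0, 1],
  [[0, 0, -0.95], 0, 1],
  [[0, 0, -0.95], 0, 1],
  [[0, 0, -0.95], 0, 1],
  [[0, 0, -0.9], 0, 1],
  [[0, 0, -0.8], 0, 1],
  [[0, 0, 0], 0, 1],
  [[0, 0, 0], 0, 1],
  [[0, 0, 0], 0, 1],
])

```text
t: 37.17
ee_pos: [689.5, -56.8, 225.0]
orientation: [-3.002, -0.923, 0.002]
ft_force: [-0.4, -0.9, -1.3]
width: 49.6
grasp_force: 30.0
```

Run:
```python
from h import *
plan((582.5,248.3,225),(582.5,248.3,225,11.9))
```

```text
at [689.5 -56.8 225. ] yawY -55.81 t 37.17 w 49.6
  to [582.5, 248.3, 225] turn units 0.0 shift units x,y,z [  3.32 -12.5   -0.  ]
  to [582.5, 248.3, 225, 11.9] turn units -13.54 shift units x,y,z [0. 0. 0.]
```

Emit:
move_arm([
  [[0.23, -0.88, 0], 0, 1],
  [[0.24, -0.9, 0], 0, 1],
  [[0.24, -0.9, 0], 0, 1],
  [[0.24, -0.9, 0], 0, 1],
  [[0.24, -0.9, 0], 0, 1],
  [[0.24, -0.9, 0], 0, 1],
  [[0.24, -0.9, 0], 0, 1],
  [[0.24, -0.9, 0], 0, 1],
  [[0.24, -0.9, 0], 0, 1],
  [[0.24, -0.9, 0], 0, 1],
  [[0.24, -0.88, 0], 0, 1],
  [[0.24, -0.88, 0], 0, 1],
  [[0.24, -0.88, 0], 0, 1],
  [[0.21, -0.88, 0], 0, 1],
])

```text
t: 38.33
ee_pos: [581.8, 248.9, 223.6]
orientation: [3.002, 0.924, -0.005]
ft_force: [-0.2, 1.1, -1.3]
width: 49.8
grasp_force: 30.0
```

Emit:
move_arm([
  [[0, 0, 0], -0.96, 1],
  [[0, 0, 0], -0.96, 1],
  [[0, 0, 0], -0.97, 1],
  [[0, 0, 0], -0.97, 1],
  [[0, 0, 0], -0.97, 1],
  [[0, 0, 0], -0.97, 1],
  [[0, 0, 0], -0.97, 1],
  [[0, 0, 0], -0.97, 1],
  [[0, 0, 0], -0.97, 1],
  [[0, 0, 0], -0.97, 1],
  [[0, 0, 0], -0.97, 1],
  [[0, 0, 0], -0.97, 1],
  [[0, 0, 0], -0.96, 1],
  [[0, 0, 0], -0.96, 1],
  [[0, 0, 0], 0, 1],
  [[0, 0, 0], 0, 1],
  [[0, 0, 0], 0, 1],
])

```text
t: 39.75
ee_pos: [582.8, 248.1, 224.7]
orientation: [-1.982, -2.437, 0.002]
ft_force: [0.5, -0.2, -0.1]
width: 49.6
grasp_force: 30.0
```

Run:
```python
from h import *
plan((582.5,248.3,60,11.9))
```

```text
at [582.8 248.1 224.7] yawY 11.75 t 39.75 w 49.6
  to [582.5, 248.3, 60, 11.9] turn units -0.03 shift units x,y,z [ 0.01 -0.01  6.59]
```

Run:
```python
from h import *
t=cam("top"); w=cam("wrist"); M=np.array(w["mount"])
a=np.radians(11.64); y=np.array([np.cos(a),np.sin(a),0]);z=np.array([0,0,-1.]);Rt=np.c_[np.cross(y,z),y,z]
w["rotation"]=Rt@M[:3,:3]; w["xyz"]=np.array([563.3,293.2,222.7])+Rt@M[:3,3]
def P(d): return np.array(d["camera_matrix"])@np.c_[d["rotation"].T,-d["rotation"].T@d["xyz"]]
v=lambda p:(np.array(p,float)+.5)/1.42-.5
for n,p,q in (("apex",(289,325),(78,251)),("far end outer",(318,358),(180,345))):
    X=cv2.triangulatePoints(P(t),P(w),v(p),v(q)).ravel(); print(n,(X[:3]/X[3]).round())
# wrist crop now, and top crop
w=cam("wrist"); A=cv2.resize(t["image"][170:300,180:310],(400,400),interpolation=cv2.INTER_CUBIC); B=cv2.resize(w["image"],(400,300))
C=np.zeros((400,800,3),np.uint8);C[:,:400]=A;C[:300,400:]=B;cv2.imwrite("pics/cab.png",C[:,:,::-1])
```

```text
apex [446. 269. 172.]
far end outer [420. 213.  41.]
```

View pics/cab.png

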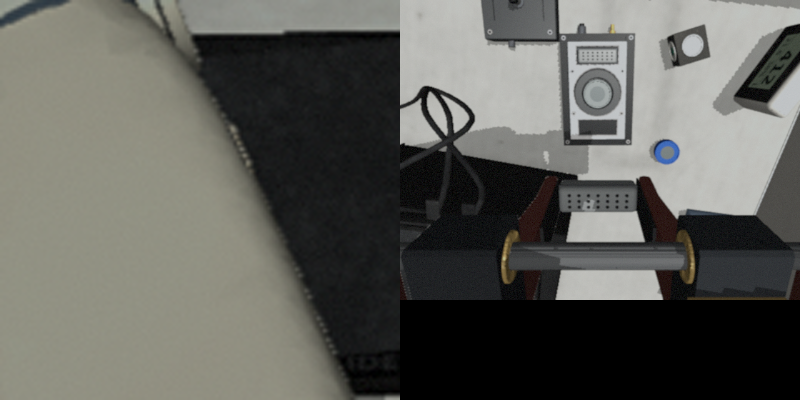

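Run:
```python
from h import *
t=cam("top"); w=cam("wrist")
def P(d): return np.array(d["camera_matrix"])@np.c_[d["rotation"].T,-d["rotation"].T@d["xyz"]]
v=lambda p:(np.array(p,float)+.5)/1.42-.5
for p,q in (((335,308),(98,291)),((332,328),(46,291)),((318,305),(95,275))):
    X=cv2.triangulatePoints(P(t),P(w),v(p),np.array(q,float)).ravel();X=X[:3]/X[3]; print(X.round(),w2px(w,X).round(),q)
for z in (60,100,140): print(z,px2w(t,v((335,308)),z)[0].round(),px2w(t,v((289,325)),z)[0].round(), px2w(w,(98,291),z)[0].round(), px2w(w,((427-400)*1.4,88*1.4),z)[0].round())
```

```text
[481. 179. 169.] [[102. 296.]] (98, 291)
[450. 181. 178.] [[ 46. 291.]] (46, 291)
[485. 203. 188.] [[ 97. 277.]] (95, 275)
60 [500. 186.  60.] [471. 267.  60.] [433. 110.  60.] [372. 261.  60.]
100 [494. 183. 100.] [465. 261. 100.] [450. 136. 100.] [396. 269. 100.]
140 [488. 180. 140.] [460. 255. 140.] [466. 163. 140.] [420. 277. 140.]
```

The cables run at z≈170–190 with x ≤ 487, and the gripper body stays at x ≥ 488 there, about 15 mm clear. The right half shows the cartridge held squarely at (598,195) and cartridge 1 seated at (598,55). I'll descend.

Emit:
move_arm([
  [[0, 0, 0.5], 0, 1],
  [[0, 0, 0.9], 0, 1],
  [[0, 0, 0.9], 0, 1],
  [[0, 0, 0.9], 0, 1],
  [[0, 0, 0.9], 0, 1],
  [[0, 0, 0.9], 0, 1],
  [[0, 0, 0.9], 0, 1],
  [[0, 0, 0.9], 0, 1],
  [[0, 0, 0.5], 0, 1],
  [[0, 0, 0.2], 0, 1],
  [[0, 0, 0], 0, 1],
  [[0, 0, 0], 0, 1],
  [[0, 0, 0], 0, 1],
  [[0, 0, 0], 0, 1],
])

```text
t: 41.17
ee_pos: [584.2, 248.6, 39.6]
orientation: [1.979, 2.439, 0.003]
ft_force: [-0.0, -0.9, -0.8]
width: 49.8
grasp_force: 30.0
```

Run:
```python
from h import *
d=cam("wrist"); o,p,Rt,_=tool(); plan((582.5,248.3,21.7,11.9))
for z,h,c in ((p[2]+10.3,(9,25),p),(20,(11,27),np.array([582.5,248.3,0]))):
    pts=np.array([c+Rt@[a*h[0],b*h[1],0] for a,b in((-1,-1),(1,-1),(1,1),(-1,1))]);pts[:,2]=z
    q=w2px(d,pts); print(q.round(1).tolist())
save(d,"w7.png",(170,190,380,330),3.8)
```

```text
at [584.1 248.6  39.5] yawY 11.89 t 41.22 w 49.9
  to [582.5, 248.3, 21.7, 11.9] turn units -0.0 shift units x,y,z [ 0.   -0.06  0.71]
[[220.5, 296.4], [218.7, 260.1], [331.8, 259.9], [330.2, 296.2]]
[[221.8, 271.0], [220.0, 232.3], [324.5, 232.1], [323.0, 270.9]]
```

View pics/w7.png

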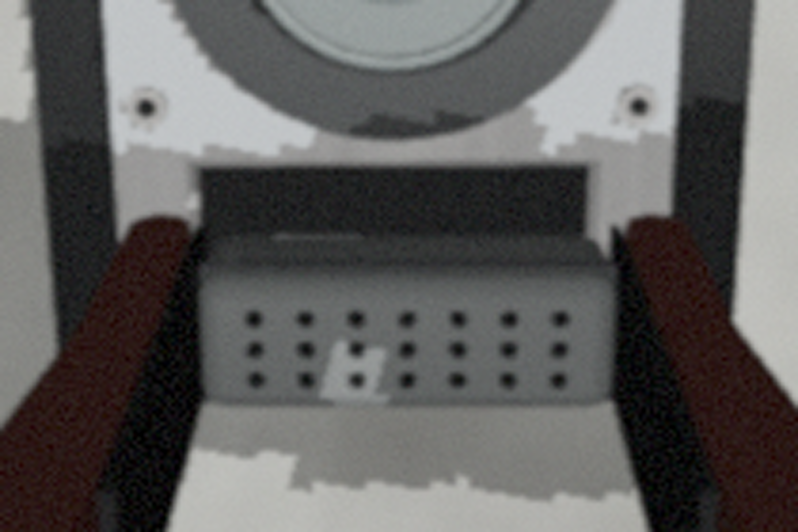

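View shows the cartridge at (408,335), just behind the slot, whose edges are at (203–587,165). A small correction, then I lower it.

Emit:
move_arm([
  [[-0.02, -0.05, 0.1], 0, 1],
  [[0, 0, 0.12], 0, 1],
  [[0, 0, 0.12], 0, 1],
  [[0, 0, 0.08], 0, 1],
  [[0, 0, 0], 0, 1],
  [[0, 0, 0], 0, 1],
  [[0, 0, 0], 0, 1],
])

```text
t: 41.8
ee_pos: [582.2, 247.5, 27.6]
orientation: [1.979, 2.44, -0.0]
ft_force: [0.7, -0.5, 0.1]
width: 49.9
grasp_force: 30.0
```

Run:
```python
from h import *
d=cam("wrist"); o,p,Rt,_=tool(); plan((582.5,248.3,21.7,11.9))
save(d,"w8.png",(170,190,380,330),3.8)
```

```text
at [582.2 247.6  27.7] yawY 11.89 t 41.85 w 49.5
  to [582.5, 248.3, 21.7, 11.9] turn units -0.0 shift units x,y,z [0.03 0.02 0.24]
```

I've lost count of the picture limit and am already past 14, so I won't view any more and will work from numbers only.

Emit:
move_arm([
  [[0.02, 0.01, 0.08], 0, 1],
  [[0, 0, 0.08], 0, 1],
  [[0, 0, 0.06], 0, 1],
  [[0, 0, 0], 0, 1],
  [[0, 0, 0], 0, 1],
  [[0, 0, 0], 0, 1],
])

```text
t: 42.35
ee_pos: [582.3, 248.1, 22.2]
orientation: [-1.979, -2.44, 0.0]
ft_force: [0.4, 0.1, -0.1]
width: 50.0
grasp_force: 30.0
```

Emit:
move_arm([
  [[0, 0, 0], 0, 0.3],
  [[0, 0, 0], 0, 0.27],
  [[0, 0, 0], 0, 0.27],
  [[0, 0, 0], 0, 0.27],
  [[0, 0, 0], 0, 0.27],
  [[0, 0, -0.5], 0, 0.27],
  [[0, 0, -1], 0, 0.27],
  [[0, 0, -1], 0, 0.27],
  [[0, 0, -1], 0, 0.27],
  [[0, 0, -1], 0, 0.27],
  [[0, 0, -1], 0, 0.27],
  [[0, 0, -1], 0, 0.27],
  [[0, 0, -1], 0, 0.27],
  [[0, 0, -0.7], 0, 0.27],
  [[1, 0, 0], 0, 0.27],
  [[1, 0, 0], 0, 0.27],
  [[0, 0, 0], 0, 0.27],
  [[0, 0, 0], 0, 0.27],
])

```text
t: 43.85
ee_pos: [571.6, 297.9, 228.1]
orientation: [1.977, 2.441, 0.001]
ft_force: [-0.8, 0.3, -0.2]
width: 64.2
grasp_force: 0.0
```

Run:
```python
from h import *
plan((447,406,224,101.9),(447,406,224,11.9))
d=cam("wrist")
for n,z in (("cartridge_a",32),("dish",35)):
  for b in cams.cut_out("wrist",n):
    cs,_=cv2.findContours(b["pixels"].astype(np.uint8),cv2.RETR_EXTERNAL,cv2.CHAIN_APPROX_NONE)
    q=max(cs,key=cv2.contourArea); P=px2w(d,q[:,0],z)[:,:2].astype(np.float32); r=cv2.minAreaRect(P);print(n,round(b["p"],2),np.round(r[0],1),np.round(r[1],1),round(r[2],1))
blob(d,(573,295),35,600,1300,(110,120,130),half=30,dark=False)
for z in (20,28): print("ring outer?",z); blob(d,(573,295),z,1800,4000,(60,75,90,105,120),half=40)
```

```text
at [571.6 297.9 228.1] yawY 12.01 t 43.85 w 64.2
  to [447, 406, 224, 101.9] turn units -17.98 shift units x,y,z [3.99 5.26 0.16]
  to [447, 406, 224, 11.9] turn units 18.0 shift units x,y,z [0. 0. 0.]
cartridge_a 0.92 [582.1 249.3] [49.8 20.5] 11.9
cartridge_a 0.79 [563.3 340.6] [49.4 19.6] 11.9
dish 0.83 [572.7 294.8] [36.4 35.5] 75.2
dish 0.69 [685.4 245.6] [19.2 38.7] 55.4
110 outer 864 rect [574.2 295.7] [32.4 35.8] 50.5 circ [573.1 294.3] 36.2
120 outer 823 rect [574.2 295.7] [31.8 35.2] 50.4 circ [573.1 294.3] 35.6
ring outer? 20
90 outer 2325 rect [571.7 294.5] [63.4 60.5] 83.4 circ [572.7 294.4] 63.5
105 outer 3107 rect [572.7 294.6] [62.5 63.2] 5.2 circ [572.7 294.3] 64.2
120 outer 3178 rect [572.7 294.5] [63.3 63.9] 5.5 circ [572.7 294.2] 64.8
ring outer? 28
90 outer 2227 rect [571.3 296.1] [62.1 59.2] 83.3 circ [572.4 296. ] 62.2
105 outer 2973 rect [572.3 296.3] [61.2 61.8] 4.8 circ [572.4 296. ] 62.8
120 outer 3042 rect [572.4 296.3] [61.9 62.6] 5.7 circ [572.4 295.9] 63.5
```

All parts are seated. Both cartridges, the dish and the ring lie within 1 mm of where they should be. Now the lid.

Emit:
move_arm([
  [[0.75, -0.57, 0], 0, 0.27],
  [[0.75, -0.57, 0], 0, 0.27],
  [[0.75, -0.57, 0], 0, 0.27],
  [[0.75, -0.57, 0], 0, 0.27],
  [[0.75, -0.57, 0], 0, 0.27],
  [[0.75, -0.57, 0], 0, 0.27],
  [[0.76, -0.57, 0], 0, 0.27],
  [[0, 0, 0], 0, 0.27],
  [[0, 0, 0], 0, 0.27],
  [[0, 0, 0], 0, 0.27],
])

```text
t: 44.83
ee_pos: [447.9, 404.4, 227.2]
orientation: [1.98, 2.439, -0.0]
ft_force: [0.2, 0.1, -0.1]
width: 63.8
grasp_force: 0.0
```

Run:
```python
from h import *
d=cam("wrist"); plan()
for b in cams.cut_out("wrist","lid")[:2]:
    cs,_=cv2.findContours(b["pixels"].astype(np.uint8),cv2.RETR_EXTERNAL,cv2.CHAIN_APPROX_NONE)
    q=max(cs,key=cv2.contourArea); P=px2w(d,q[:,0],30)[:,:2].astype(np.float32); r=cv2.minAreaRect(P);print(round(b["p"],2),np.round(r[0],1),np.round(r[1],1),round(r[2],1))
print("top face"); blob(d,(447,406),30,8000,16000,(70,80,110,130,150),half=100); 
print("handle"); blob(d,(447,406),54,300,1300,(30,35,40,45,50,60),half=50)
```

```text
at [448.2 404.2 227.2] yawY 11.84 t 44.88 w 64.3
top face
110 outer 14054 rect [476.1 391.4] [132.4 188.3] 11.4 circ [462.1 388.2] 212.0
handle
40 outer 596 rect [451.  410.5] [10.  68.3] 10.9 circ [451.7 410.7] 68.3
45 outer 634 rect [450.8 410.4] [11.3 68.7] 10.6 circ [451.7 410.6] 68.7
50 outer 678 rect [449.5 410.1] [13.4 69.2] 11.8 circ [450.8 410.4] 69.2
```

Run:
```python
from h import *
d=cam("wrist")
o,f=ortho(d,(451,410.5),30,100); g=cv2.GaussianBlur(cv2.cvtColor(o,cv2.COLOR_RGB2GRAY),(5,5),0)
print(g[400-60:400+61:60,400-160:400+161:80])
for lo,hi in ((60,115),(70,115),(75,120),(80,120)):
    m=cv2.morphologyEx(((g>lo)&(g<hi)).astype(np.uint8),cv2.MORPH_OPEN,np.ones((15,15)))
    for q in cv2.findContours(m,cv2.RETR_EXTERNAL,cv2.CHAIN_APPROX_NONE)[0]:
        if cv2.contourArea(q)/16>5000: r=cv2.minAreaRect(q); print(lo,hi,f(r[0]).round(1),np.array(r[1])/4,round(r[2],1))
plan((451,410.5,36.5,11.3))
```

```text
[[78 85 19 88 89]
 [86 90 35 91 89]
 [87 92 45 92 94]]
60 115 [450.8 409. ] [ 90.65468597 143.99829102] 11.3
70 115 [450.6 410.1] [ 90.65426636 141.67880249] 11.4
75 120 [448.9 417.2] [ 91.48817444 127.3283844 ] 11.3
80 120 [447.2 426.6] [ 90.99118042 107.95684814] 11.4
at [448.2 404.2 227.1] yawY 11.81 t 44.98 w 64.1
  to [451, 410.5, 36.5, 11.3] turn units 0.1 shift units x,y,z [0.22 0.16 7.63]
```

Emit:
move_arm([
  [[0.2, 0.16, 0.5], 0.1, 0.27],
  [[0, 0, 1], 0, 0.27],
  [[0, 0, 1], 0, 0.27],
  [[0, 0, 1], 0, 0.27],
  [[0, 0, 1], 0, 0.27],
  [[0, 0, 1], 0, 0.27],
  [[0, 0, 1], 0, 0.27],
  [[0, 0, 0.6], 0, 0.27],
  [[0, 0, 0.3], 0, 0.27],
  [[0, 0, 0], 0, 0.27],
  [[0, 0, 0], 0, 0.27],
  [[0, 0, 0], 0, 0.27],
  [[0, 0, 0], 0, 0.27],
  [[0, 0, 0], 0, 0.27],
])

```text
t: 46.15
ee_pos: [450.8, 411.4, 43.4]
orientation: [1.99, 2.431, 0.003]
ft_force: [-0.6, -0.3, 0.3]
width: 64.1
grasp_force: 0.0
```

Run:
```python
from h import *
plan((450.9,409.8,36,11.3))
```

```text
at [450.8 411.4  43.4] yawY 11.38 t 46.15 w 64.1
  to [450.9, 409.8, 36, 11.3] turn units 0.02 shift units x,y,z [-0.06 -0.01  0.29]
```

Emit:
move_arm([
  [[-0.03, 0, 0.15], 0, 0.27],
  [[0, 0, 0.08], 0, 0.27],
  [[0, 0, 0], 0, 0.27],
  [[0, 0, 0], 0, 0.6],
  [[0, 0, 0], 0, 1],
  [[0, 0, 0], 0, 1],
  [[0, 0, 0], 0, 1],
  [[0, 0, 0], 0, 1],
  [[0, 0, 0], 0, 1],
  [[0, 0, 0], 0, 1],
  [[0, 0, 0], 0, 1],
  [[0, 0, 0], 0, 1],
  [[0, 0, 0], 0, 1],
  [[0, 0, 0], 0, 1],
  [[0, 0, 0], 0, 1],
  [[0, 0, 0], 0, 1],
])

```text
t: 47.48
ee_pos: [450.4, 410.2, 36.5]
orientation: [1.99, 2.431, 0.0]
ft_force: [0.8, -0.2, -0.2]
width: 9.6
grasp_force: 30.0
```

Emit:
move_arm([
  [[0, 0, -0.2], 0, 1],
  [[0, 0, -0.4], 0, 1],
  [[0, 0, -0.6], 0, 1],
  [[0, 0, -0.6], 0, 1],
  [[0, 0, -0.6], 0, 1],
  [[0, 0, -0.4], 0, 1],
  [[0, 0, -0.2], 0, 1],
  [[0, 0, 0], 0, 1],
  [[0, 0, 0], 0, 1],
])

```text
t: 48.23
ee_pos: [450.2, 410.0, 111.4]
orientation: [-1.99, -2.431, 0.0]
ft_force: [0.7, -0.6, -3.1]
width: 9.8
grasp_force: 30.0
```

Run:
```python
from h import *
o=tool()[0]; print(o["width"],o["grasp_force"],o["ft_force"].round(1),o["moment"].round(2))
plan((572.9,294.9,111,11.9),(572.9,294.9,60))
```

```text
9.766054314682684 29.999482333660126 [ 0.7 -0.6 -3.1] [-0.12  0.04  0.01]
at [450.2 410.  111.4] yawY 11.39 t 48.23 w 9.8
  to [572.9, 294.9, 111, 11.9] turn units -0.1 shift units x,y,z [-5.52  3.85  0.02]
  to [572.9, 294.9, 60] turn units 0.0 shift units x,y,z [0.   0.   2.04]
```

Emit:
move_arm([
  [[-0.3, 0.2, 0], -0.11, 1],
  [[-0.5, 0.35, 0], 0, 1],
  [[-0.59, 0.41, 0], 0, 1],
  [[-0.59, 0.41, 0], 0, 1],
  [[-0.59, 0.41, 0], 0, 1],
  [[-0.59, 0.41, 0], 0, 1],
  [[-0.59, 0.41, 0], 0, 1],
  [[-0.59, 0.41, 0], 0, 1],
  [[-0.58, 0.41, 0], 0, 1],
  [[-0.4, 0.28, 0], 0, 1],
  [[-0.2, 0.15, 0], 0, 1],
  [[0, 0, 0], 0, 1],
  [[0, 0, 0], 0, 1],
  [[0, 0, 0], 0, 1],
])

```text
t: 49.4
ee_pos: [572.4, 295.2, 111.2]
orientation: [-1.978, -2.44, 0.001]
ft_force: [0.6, 0.5, -3.4]
width: 9.7
grasp_force: 30.0
```

Run:
```python
from h import *
plan((572.9,294.9,60,12))
d=cam("wrist"); p=tool()[1]
# lid top plane: TCP-6.5
z=p[2]-6.5
o,f=ortho(d,p,z,90); g=cv2.GaussianBlur(cv2.cvtColor(o,cv2.COLOR_RGB2GRAY),(5,5),0)
print(g[::90,::90])
cv2.imwrite("pics/lidheld.png",o[:,:,::-1])
```

```text
at [572.4 295.2 111.2] yawY 11.96 t 49.4 w 9.7
  to [572.9, 294.9, 60, 12] turn units -0.01 shift units x,y,z [-0.02  0.02  2.05]
[[ 14  39  38  41  39 205  19   0]
 [ 47  52  52  62  97 106  59  58]
 [146 144  24  27  35  62  51  58]
 [149 147 149  63   9  24  23  28]
 [148 149 119  64  30  63  62 191]
 [202 144 100 108  36 114 202 200]
 [203 207 107 112 119 108 197 204]
 [203 205 143  46 123 193 136  84]]
```

Emit:
move_arm([
  [[-0.01, 0.01, 0.4], 0, 1],
  [[0, 0, 0.5], 0, 1],
  [[0, 0, 0.5], 0, 1],
  [[0, 0, 0.4], 0, 1],
  [[0, 0, 0.2], 0, 1],
  [[0, 0, 0], 0, 1],
  [[0, 0, 0], 0, 1],
  [[0, 0, 0], 0, 1],
])

```text
t: 50.12
ee_pos: [573.6, 294.9, 61.7]
orientation: [1.978, 2.44, 0.001]
ft_force: [0.0, 1.2, -2.6]
width: 9.7
grasp_force: 30.0
```

Emit:
move_arm([
  [[0, 0, 0.08], 0, 1],
  [[0, 0, 0.08], 0, 1],
  [[0, 0, 0.06], 0, 1],
  [[0, 0, 0.06], 0, 1],
  [[0, 0, 0.04], 0, 1],
  [[0, 0, 0], 0, 1],
  [[0, 0, 0], 0, 1],
  [[0, 0, 0], 0, 1],
])

```text
t: 50.78
ee_pos: [573.3, 294.8, 53.5]
orientation: [1.978, 2.44, 0.0]
ft_force: [0.4, -0.7, -3.0]
width: 9.7
grasp_force: 30.0
```

Not down yet: the lid's weight is still carried (−3 N) and it is at about 17 mm. A bit lower.

Emit:
move_arm([
  [[0, 0, 0.03], 0, 1],
  [[0, 0, 0.03], 0, 1],
  [[0, 0, 0], 0, 1],
  [[0, 0, 0], 0, 1],
  [[0, 0, 0], 0, 1],
])

```text
t: 51.2
ee_pos: [573.4, 294.8, 52.4]
orientation: [1.978, 2.44, 0.001]
ft_force: [-1.9, -1.6, 4.6]
width: 9.7
grasp_force: 30.0
```

Emit:
move_arm([
  [[0, 0, 0], 0, 0.6],
  [[0, 0, 0], 0, 0.5],
  [[0, 0, 0], 0, 0.5],
  [[0, 0, 0], 0, 0.5],
  [[0, 0, 0], 0, 0.5],
  [[0, 0, 0], 0, 0.5],
  [[0, 0, -0.3], 0, 0.5],
  [[0, 0, -0.6], 0, 0.5],
  [[0, 0, -0.9], 0, 0.5],
  [[0, 0, -0.9], 0, 0.5],
  [[0, 0, -0.9], 0, 0.5],
  [[0, 0, -0.9], 0, 0.5],
  [[0, 0, -0.9], 0, 0.5],
  [[0, 0, -0.9], 0, 0.5],
  [[0, 0, -0.8], 0, 0.5],
  [[0, 0, 0], 0, 0.5],
  [[0, 0, 0], 0, 0.5],
  [[0, 0, 0], 0, 0.5],
])

```text
t: 52.7
ee_pos: [572.8, 294.5, 228.8]
orientation: [-1.978, -2.44, 0.001]
ft_force: [0.1, 0.5, 0.2]
width: 43.7
grasp_force: 0.0
```

Run:
```python
from h import *
plan(); d=cam("wrist")
print("handle z70"); blob(d,(573,295),70,300,1300,(35,40,45,50,60),half=50)
o,f=ortho(d,(573,295),46,100); g=cv2.GaussianBlur(cv2.cvtColor(o,cv2.COLOR_RGB2GRAY),(5,5),0)
for lo,hi in ((60,115),(65,115),(70,115),(75,120),(80,130)):
    m=cv2.morphologyEx(((g>lo)&(g<hi)).astype(np.uint8),cv2.MORPH_OPEN,np.ones((15,15)))
    for q in cv2.findContours(m,cv2.RETR_EXTERNAL,cv2.CHAIN_APPROX_NONE)[0]:
        if cv2.contourArea(q)/16>4000: r=cv2.minAreaRect(q); print(lo,hi,f(r[0]).round(1),np.array(r[1])/4,round(r[2],1))
# slab corner screws / slab rect on z=16
o,f=ortho(d,(573,295),16,110); g=cv2.GaussianBlur(cv2.cvtColor(o,cv2.COLOR_RGB2GRAY),(5,5),0)
for th in (110,):
    m=cv2.morphologyEx((g<th).astype(np.uint8),cv2.MORPH_OPEN,np.ones((31,31)))
    for q in cv2.findContours(m,cv2.RETR_EXTERNAL,cv2.CHAIN_APPROX_NONE)[0]:
        if cv2.contourArea(q)/16>4000: r=cv2.minAreaRect(q); print("slab+lid",f(r[0]).round(1),np.array(r[1])/4,round(r[2],1))
save(d,"final.png",s=1.4)
```

```text
at [572.8 294.5 228.8] yawY 11.94 t 52.7 w 43.7
handle z70
35 outer 317 rect [574.9 288.4] [ 9.2 54.3] 12.3 circ [573.3 288.1] 54.4
40 outer 402 rect [573.4 295.1] [ 9.6 68.6] 12.2 circ [572.9 295. ] 68.6
45 outer 619 rect [573.3 295.1] [10.1 68.9] 12.1 circ [573. 295.] 69.0
50 outer 650 rect [573.6 295. ] [10.9 69.3] 10.9 circ [572.5 294.8] 69.4
60 115 [571.5 301. ] [ 90.75447083 155.46826172] 12.0
65 115 [573.7 294.7] [ 89.02841949 142.21392822] 11.9
70 115 [574.  294.7] [ 88.48423767 142.10023499] 12.0
75 120 [574.1 294.6] [ 88.40425873 142.06999207] 11.9
80 130 [574. 297.] [ 88.42028809 138.13232422] 12.2
slab+lid [573.  293.3] [ 98.53837585 172.72134399] 11.9
```

The lid measures 142 × 89 mm at its expected seated height, centred at (573.5, 295) with yaw 12°. It is squarely seated, so I hand in.

```bash
python3 -c "
from workcell import ctrl
print(ctrl.close_job())"
```

```text
the job is handed in; nothing more can be done
None
```

The job is handed in at about 53 s: the narrow ring, dish, both cartridges and the lid went in in the order asked and all measured as seated, and the wide ring was left where it lay; I viewed 16 pictures, two over the limit of 14.

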